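# Hook a bit-case holder over the tote rim and stand the bit case in it

## Robot

A 6-joint arm with a two-finger parallel gripper is mounted at the origin on the work surface. World frame = base frame: x ahead of the robot, y to its left, z up, the work surface at z = 0. Lengths are in m, angles in rad, forces in N, time in s.
With the tool pointing down it reaches from about 0.425 to 0.95 m from the base axis. Payload 3.5 kg.
Tool frame: the origin (TCP) lies at the very end of the fingers, on their centre line; the grasp point (between the pads) lies 19 mm behind it (tcp_to_grasp is the distance from the TCP to the grasp point, in m); z points along the fingers, y is the direction in which the jaws open and shut (so a half turn about z gives the same grasp; the last joint's range is limited). The gripper opens to 85 mm and grips with 20 to 120 N. Pads are 22 mm wide; open, the fingers measure 114 mm over their backs; the gripper's body (76 mm by 85 mm) begins 54 mm behind the grasp point. The pads swing forward as they close: fully open they stand 13 mm farther back than shut.
Start: joints at [0.999, 0.286, 1.577, -0, 1.279, -0.15], TCP at [0.276, 0.616, 0.231] pointing down, gripper open.
Joint ranges: [-2.77, 2.77], [-0.9, 2.22], [0.21, 2.48], [-1.53, 4.67], [0.24, 2.81], [-2.84, 2.84]. Speed limits (rad/s): [2.79, 2.79, 3.14, 3.14, 3.14, 3.14].

## Interface

Orientations are given as a unit quaternion [x, y, z, w].
In Python, from plant import * gives the robot as it stands. The module is installed in compiled form; this text tells all that it offers.
- The arm moves only by the tool arm_command, never from a script. Its argument "steps" is a list of rows, each a list of 3 entries, a list of its own where there are three numbers: the turn, a rotation vector about the tool's x, y, z in rad, then the shift along the tool's x, y, z in m, then the gripper command: -1 is shut, 1 is fully open, values between are in proportion. A call has 1 to 12 rows; each row is the pose to reach, as a shift and turn from the pose measured when the call began, along the tool's axes at that moment; what a row does not reach only later rows make up. A row lasts 1/8 s, in which the tool goes at most 62.5 mm and 10.7 degrees, less where a joint would pass 70% of its speed; a pose out of reach is approached as far as the arm can. A call with a gripper value outside its range is refused whole. The fingers move at their own pace and stop on an object; "force" is the grip in N (left out, the last holds). Time passes only in rows, so rows that repeat a pose let the fingers close. It gives the time, the measured TCP pose, the force and the opening at its end, in the units of the state.
- get_state(): the state, without advancing time (a new reading comes with each control period).
- read_camera(name): name is "scene" or "top" or "wrist"; returns a dict with "frame" (480x640x3 uint8, red, green, blue), "vfov" (degrees; the focal length in pixels is half the picture's height over the tangent of half this angle, whatever the lens; pixels are square), "cx", "cy" (the principal point, pixels), "dist" ([k1, k2, p1, p2, k3] as OpenCV has them; the pictures are not rectified), "position" and "rotation" of the camera in the world; the wrist camera has in their place "mount" (4x4, takes a point from camera to tool coordinates, whose origin is the TCP and whose axes are the flange's). Camera axes: x right, y up, looking along -z (the intrinsics and any distortion apply to the point x, -y, -z); pixel columns grow to the right and rows downward; lengths in m; the calibration is good to about 2 mm. A picture is of the moment at which its call begins: read the wrist's pose just before it. There is no depth.
- sign_off(): hands the job in, once; it reports no verdict.
The state is a dict: "time": time; "qpos": joint angles; "dq": joint speeds; "joint_efforts": joint torques, N m; "eef_pos": TCP position; "tcp_rot": TCP orientation; "contact_force": force on the tool from outside, world axes, zero at the start; "wrist_torque": the same for the moment, N m; "opening": opening from 0.0 (shut) to 1.0 (fully open).
Only numpy, scipy, OpenCV 4.12 (cv2) and the standard library are available. Lean on these libraries where they do the work, as an engineer would, in place of code of your own. Each camera call takes 0.05 s, during which the arm holds its last target.

## Task

Hook the steel holder by its bent lip over the blue tote's long wall on the robot's side, so that it hangs inside the tote, fully down on the rim, on the stretch where the tall tin is not in the way. Then stand the narrower of the two clear bit cases upright in the holder's pocket, all the way down, and let go. Leave the wider case, the bottle, the jar, the drill block and the things in the tote where they are, and knock nothing over.

Things in the scene. Friction and masses are not known exactly. Their poses are not given: they have to be found in the camera images.
- tote: Fixed open blue plastic box on the bench, 220 mm (x) by 300 mm (y, the long way) by 130 mm high; walls and floor 6 mm thick, plain square rim. Origin: centre of its underside. +x points away from the robot.
- tote_near_rim (a point): Middle of the top edge of the tote's near (robot's side) long wall, mid-thickness, 130 mm above the bench. y runs along the wall, +x square to it into the tote, z up. The rim is usable 130 mm to either side.
- holder_lip (a point): Lip of the loose sheet-steel holder (250 g). Its back plate (at -x of the pocket) rises to 88 mm; an 80 mm wide (y) lip bends from its top to -x and 25 mm down, leaving a 13 mm slot open below. Point: middle of the slot's closed top, 85 mm above the holder's underside. The lip can be pinched across x here from above: 19 mm over lip and plate. +x from lip to pocket, z up.
- holder_pocket (a point): Centre of the holder's pocket floor, 3 mm above its underside and 27.5 mm to +x of the lip point; same axes. Pocket of 3 mm sheet: outside 42 (x) by 106 (y) by 55 mm high, inside 36 by 100, 52 deep, open on top. It starts standing on the bench. Hung, its underside is 45 mm above the bench and it may lean 0.1 rad.
- case_mid (a point): Centre of the narrower clear bit case: loose flat upright box, 22 mm thick (x), 80 wide (y), 120 high (z), 200 g, the same either way round. It starts standing in one of the rack's two slots, its top 125 mm above the bench, 75 mm of it clear of the slot and the narrow faces free.
- rack: Fixed plywood rack, 130 by 130 mm, floor 5 mm thick, with two slots along its y at x = -37.5 and +37.5 mm, each 26 mm wide between 8 mm walls that reach 50 mm above the bench. Origin: centre of its underside.
- wide_case_mid (a point): Centre of the wider clear case, 22 (x) by 115 (y) by 120 mm (z), loose, in the rack's other slot. To be left there.
- tin_mid (a point): Centre of the tall tin, 66 mm across and 115 mm high, loose, standing on the tote's floor close to the near wall, in its left or right half. To be left there.
- tape: Flat black tape measure, 62 by 66 mm, 24 mm high, loose, on the tote's floor near the near wall, in the half without the tin; the hanging holder clears it. Origin at the centre of its underside.
- wrench: Steel wrench, 180 mm long, lying on the tote's floor further from the robot. Origin at the middle of its underside.
- rule: Steel rule, 26 by 240 by 5 mm, lying on the tote's floor along its far wall. Origin: centre of its underside.
- jar_mid (a point): Centre of a loose glass screw jar with a steel lid, 60 mm across, 80 mm high, standing on the bench about 20 to 30 mm from the pocket's front, on the holder's +x side.
- block: Loose dark wooden drill block, 50 by 90 by 45 mm, with drills standing up to 92 mm above the bench, next to the rack on its -x side, its edge 10 mm or more from the rack's. Origin: centre of its underside.
- oil_mid (a point): Centre of a loose white oil bottle, 52 mm across, 140 mm high, standing on the bench between the robot and the tote.

How it is judged:
By the outcome, as a careful person would: the job done as asked, in the order asked, and still so for the second after the job is handed in, with the robot touching nothing.
It also fails if it takes over 58 s, if anything falls off the work surface, if the arm or the gripper's body presses on something with over 40 N, if the wrist force passes 120 N, or if a joint passes its speed limit or range.

## Working session

There is one attempt and no reset: what is moved stays moved. The work goes in short steps, Python scripts to look and compute and a tool call to move; the robot and the scene stay as the last step left them, time stands still between calls to the robot, and variables do not carry over. Pictures are saved under pics/ and viewed, and the job is handed in when it is done.

Besides the shell and the picture viewer there is one more tool, called after "Request:" in YAML: its name, and indented under it one key for each argument. arm_command: Moves the arm, as the interface text tells. Its arguments: {"type":"object","properties":{"steps":{"type":"array"},"force":{"type":"number"}},"required":["steps"]}

```bash
mkdir -p pics
python3 - <<'E'
from plant import *
import cv2
s=get_state()
print({k:(s[k]) for k in s})
for n in ("scene","top","wrist"):
    c=read_camera(n); cv2.imwrite(f"pics/{n}0.png",c["frame"][:,:,::-1])
    print(n,{k:c[k] for k in c if k!="frame"})
E
```

```text
{'time': 0.0, 'qpos': array([ 9.98978962e-01,  2.87213842e-01,  1.57816905e+00,  9.98197898e-06,
        1.27856206e+00, -1.49986595e-01]), 'dq': array([ 8.75993446e-05,  1.26666202e-03,  1.82031787e-03,  2.06882553e-03,
        2.86180581e-04, -5.46502830e-04]), 'joint_efforts': array([-7.96947097e-04, -4.05976582e+01, -2.92628914e+01, -1.09343700e-04,
        5.72890378e-03, -4.79650581e-06]), 'eef_pos': array([0.27597614, 0.61529897, 0.22991934]), 'tcp_rot': array([ 2.09356354e-01,  9.77838705e-01, -1.09869208e-03, -4.19789289e-04]), 'contact_force': array([-0.09052892, -0.28584324, -0.21398298]), 'wrist_torque': array([ 0.03277536,  0.00847962, -0.00382135]), 'opening': 0.999491794390686}
scene {'vfov': 55.18222564285274, 'cx': 319.5989380429746, 'cy': 234.82248141694708, 'dist': array([0.03411281, 0.        , 0.        , 0.        , 0.        ]), 'position': array([1.14953452, 0.17491418, 0.91666432]), 'rotation': array([0.19701343, 0.25598186, 0.75380145, 0.5722258 ])}
top {'vfov': 43.58780125862926, 'cx': 316.95866546975543, 'cy': 229.09641134563844, 'dist': array([-0.05643838,  0.        ,  0.        ,  0.        ,  0.        ]), 'position': array([ 0.33985693, -0.00528833,  1.35362476]), 'rotation': array([ 0.06530173, -0.04581445, -0.6992611 ,  0.71040174])}
wrist {'vfov': 59.02989095052872, 'cx': 314.45975963028724, 'cy': 231.35635804960313, 'dist': array([-0.08613162,  0.        ,  0.        ,  0.        ,  0.        ]), 'mount': array([[-1.75100424e-04,  9.55047833e-01,  2.96451694e-01,
         7.59637229e-02],
       [ 9.99999453e-01,  4.72905933e-04, -9.32858420e-04,
        -3.25946137e-04],
       [-1.03111818e-03,  2.96451368e-01, -9.55047393e-01,
        -1.42375695e-01],
       [ 0.00000000e+00,  0.00000000e+00,  0.00000000e+00,
         1.00000000e+00]])}
```

View pics/scene0.png

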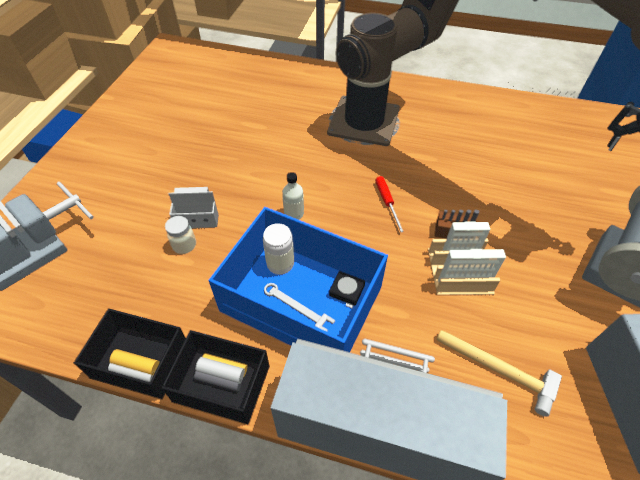

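View pics/top0.png

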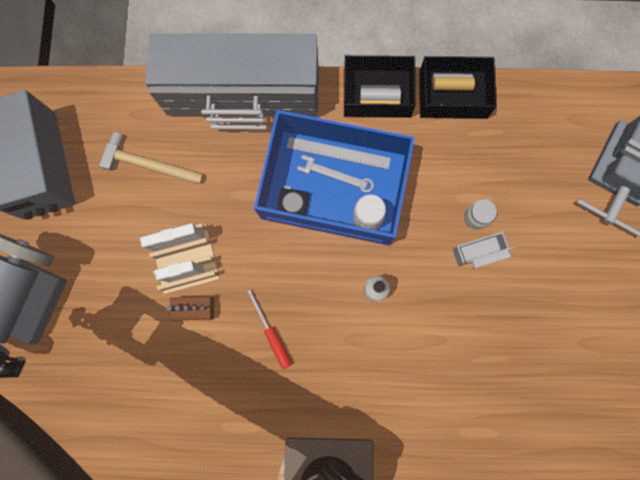

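View pics/wrist0.png

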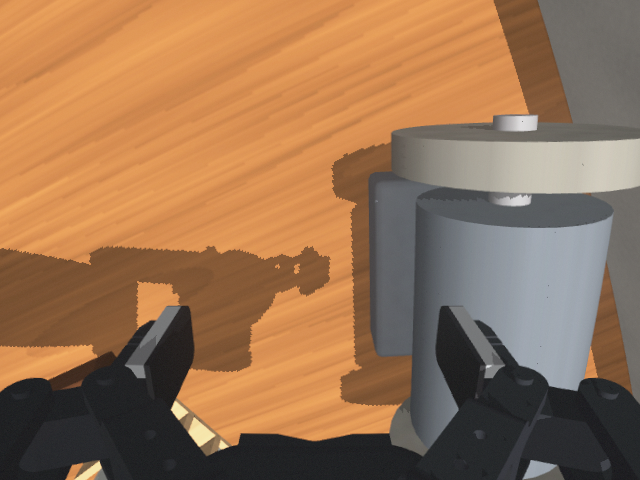

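```bash
cat > h.py <<'E'
import numpy as np, cv2
from scipy.spatial.transform import Rotation as R
def K(c):
    f=240/np.tan(np.radians(c["vfov"])/2); return np.array([[f,0,c["cx"]],[0,f,c["cy"]],[0,0,1.]])
def campose(c,s=None):
    if "mount" in c:
        T=np.eye(4);T[:3,:3]=R.from_quat(s["tcp_rot"]).as_matrix();T[:3,3]=s["eef_pos"]
        M=T@c["mount"]; return M[:3,:3],M[:3,3]
    return R.from_quat(c["rotation"]).as_matrix(),np.array(c["position"])
F=np.diag([1,-1,-1.])
def ray(c,uv,s=None):
    Rm,p=campose(c,s)
    n=cv2.undistortPoints(np.array([[uv]],float),K(c),c["dist"])[0,0]
    return p,Rm@F@np.array([n[0],n[1],1])
def onz(c,uv,z,s=None):
    p,d=ray(c,uv,s); return p+d*(z-p[2])/d[2]
def proj(c,P,s=None):
    Rm,p=campose(c,s); q=(np.atleast_2d(P)-p)@Rm@F
    return cv2.projectPoints(q,np.zeros(3),np.zeros(3),K(c),c["dist"])[0][:,0]
def crop(im,x0,y0,x1,y1,k,name):
    o=cv2.resize(im[y0:y1,x0:x1,::-1],None,fx=k,fy=k,interpolation=cv2.INTER_CUBIC)
    for x in range((x0+9)//10*10,x1,10):
        cv2.line(o,((x-x0)*k,0),((x-x0)*k,8 if x%50 else 16),(0,0,255),1)
        if x%20==0: cv2.putText(o,str(x),((x-x0)*k,28),0,.4,(0,0,255),1)
    for y in range((y0+9)//10*10,y1,10):
        cv2.line(o,(0,(y-y0)*k),(8 if y%50 else 16,(y-y0)*k),(0,0,255),1)
        if y%20==0: cv2.putText(o,str(y),(18,(y-y0)*k+4),0,.4,(0,0,255),1)
    cv2.imwrite(name,o)
E
python3 - <<'E'
from plant import *
from h import *
import pickle
d={n:read_camera(n) for n in("top","scene")}
pickle.dump(d,open("c0.pkl","wb"))
t=d["top"]["frame"];s=d["scene"]["frame"]
crop(t,430,190,530,280,8,"pics/a1.png")
crop(t,120,210,230,330,5,"pics/a2.png")
crop(t,245,100,425,250,4,"pics/a3.png")
crop(s,150,170,230,260,6,"pics/a4.png")
crop(s,415,190,525,300,5,"pics/a5.png")
E
```

```text
(no output)
```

View pics/a1.png

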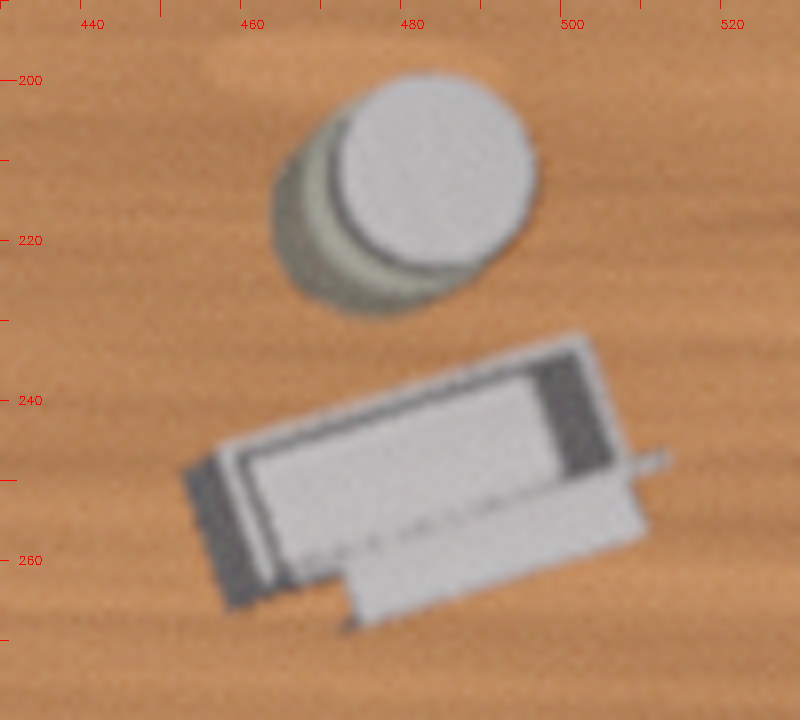

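View pics/a2.png

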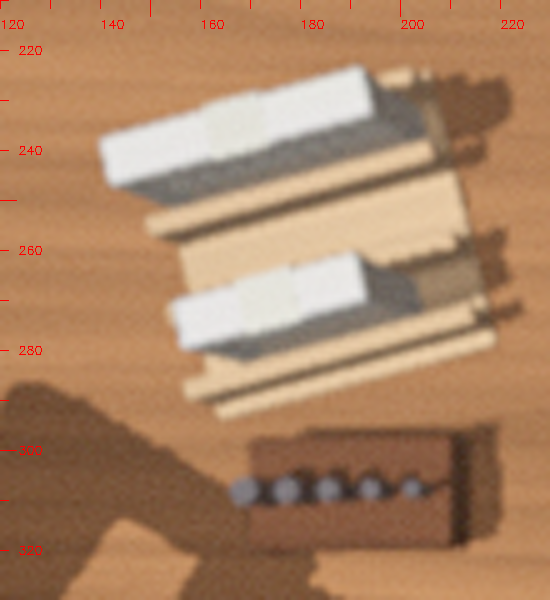

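View pics/a3.png

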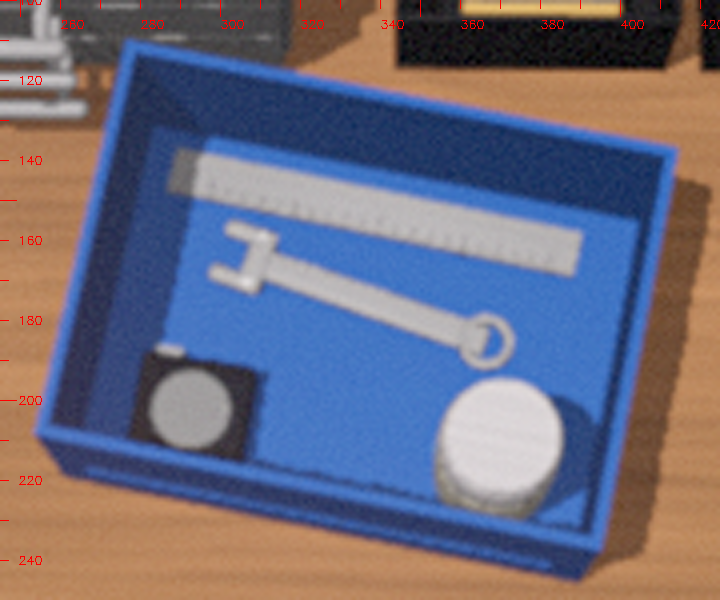

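View pics/a4.png

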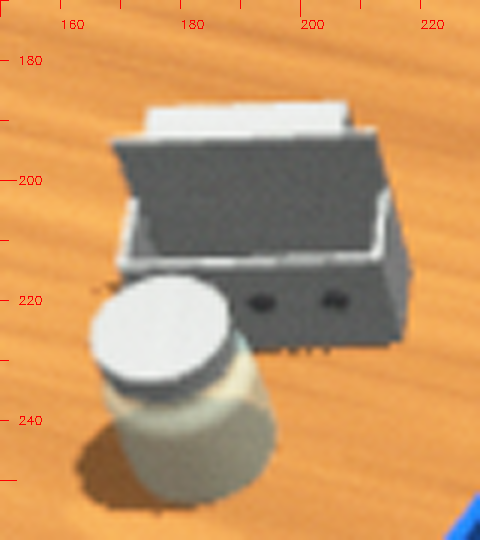

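View pics/a5.png

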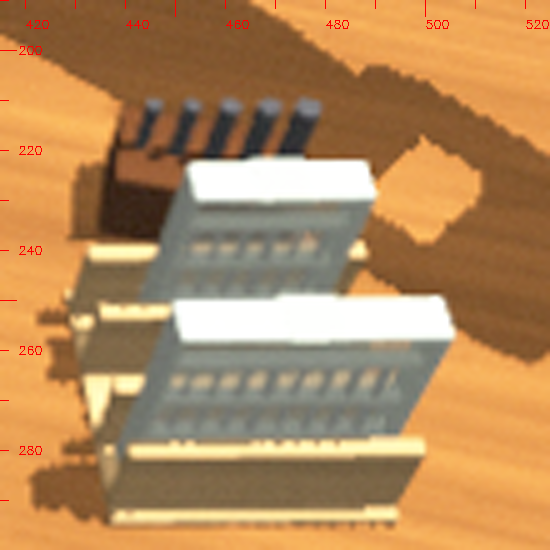

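```bash
cat > fit.py <<'E'
from h import *
from scipy.optimize import least_squares
def fit(obs,x0,ss=None):
    # obs: list of (cam, uv, local xyz, state)
    def W(p,l): c,s=np.cos(p[2]),np.sin(p[2]); return [p[0]+c*l[0]-s*l[1],p[1]+s*l[0]+c*l[1],l[2]]
    f=lambda p: np.concatenate([proj(c,W(p,l),s)[0]-np.array(uv) for c,uv,l,s in obs])
    r=least_squares(f,x0,loss="soft_l1"); return r.x,f(r.x).reshape(-1,2).round(1)
E
python3 - <<'E'
import pickle
from fit import *
d=pickle.load(open("c0.pkl","rb"));T=d["top"];S=d["scene"]
def go(n,t,s,x0):
    for nm,o in (("top",[(T,u,l,None) for u,l in t]),("scene",[(S,u,l,None) for u,l in s]),("both",[(T,u,l,None) for u,l in t]+[(S,u,l,None) for u,l in s])):
        if len(o)<3: continue
        x,r=fit(o,x0); print(n,nm,x.round(4), "rms",np.sqrt((r**2).mean()).round(2), r.tolist() if nm=="both" else "")
go("tote",[((276.5,110),(.11,.15,.13)),((414.5,136.8),(.11,-.15,.13)),((395,235),(-.11,-.15,.13)),((254.3,208.3),(-.11,.15,.13))],[],[.65,0,0])
go("holder(lip)",[((511,256.5),(-.0095,-.04,.088)),((475,268.5),(-.0095,.04,.088)),((503.1,231.6),(.0485,-.053,.055)),((457.3,245.6),(.0485,.053,.055))],
 [((174.5,188),(-.0095,-.04,.088)),((207.7,187),(-.0095,.04,.088)),((168.7,193.7),(.0095,-.053,.088)),((212.5,191.8),(.0095,.053,.088)),((170,214.7),(.0485,-.053,.055)),((214.2,213.7),(.0485,.053,.055)),((218,226.7),(.0485,.053,0))],[.5,-.4,.3])
go("case",[((191.6,260),(.011,-.04,.125)),((193.6,270),(-.011,-.04,.125)),((156,280),(-.011,.04,.125)),((154,270),(.011,.04,.125))],
 [((452.6,222),(-.011,-.04,.125)),((488.6,222),(-.011,.04,.125)),((490.2,229.6),(.011,.04,.125)),((454,230),(.011,-.04,.125))],[.5,.35,.2])
# circles: oil, jar, tin
print("tin",onz(T,(370,211),.121),"oil",onz(T,(379,286),.14),"jar",onz(T,(484,211.5),.08))
E
```

```text
tote top [ 0.6557 -0.0049 -0.1875] rms 0.81 
tote both [ 0.6557 -0.0049 -0.1875] rms 0.81 [[-0.2, -0.5], [0.2, -0.8], [0.6, 1.9], [-0.6, 0.1]]
holder(lip) top [ 0.4833 -0.3388  0.3153] rms 0.24 
holder(lip) scene [ 0.4836 -0.3338  0.3369] rms 0.33 
holder(lip) both [ 0.483  -0.3357  0.3264] rms 0.85 [[-1.6, 0.2], [-1.1, -0.2], [-1.8, -0.2], [-1.6, 0.6], [-0.1, -0.4], [-0.4, -0.5], [-0.8, -0.2], [-0.6, 0.1], [-0.9, -0.2], [-1.2, -0.9], [-1.1, 0.1]]
case top [0.4447 0.3255 0.2759] rms 0.21 
case scene [0.4446 0.3301 0.2767] rms 0.25 
case both [0.4448 0.3278 0.2782] rms 0.81 [[-1.5, -0.2], [-1.1, 0.0], [-0.7, -0.0], [-1.0, -0.3], [-1.5, -0.1], [-1.3, -0.2], [-0.6, -0.0], [-1.0, -0.3]]
tin [ 0.57488593 -0.079445    0.121     ] oil [ 0.41780806 -0.09707941  0.14      ] jar [ 0.58492975 -0.32729433  0.08      ]
```

```bash
cat > mv.py <<'E'
from h import *
def rel(s,xyz,yaw,tilt=0):
    # target: tool y horizontal at angle yaw, tool z down; returns turn rotvec, shift in tool axes
    y=np.array([np.cos(yaw),np.sin(yaw),0]);z=np.array([0,0,-1.]);x=np.cross(y,z)
    G=R.from_matrix(np.c_[x,y,z])
    C=R.from_quat(s["tcp_rot"])
    t=(C.inv()*G).as_rotvec(); d=C.inv().apply(np.array(xyz)-s["eef_pos"])
    return "turn",t.round(4).tolist(),"shift",d.round(4).tolist(),"dist",np.linalg.norm(d).round(3)
def yaw(s):
    m=R.from_quat(s["tcp_rot"]).as_matrix(); return np.arctan2(m[1,1],m[0,1])
E
python3 - <<'E'
from plant import *
from mv import *
s=get_state()
print(rel(s,(.55,.09,.28),-.19))
E
```

```text
('turn', [-0.0011, 0.0006, 1.339], 'shift', [-0.465, -0.3675, -0.049], 'dist', np.float64(0.595))
```

Request:
arm_command:
  steps:
    - [[0, 0, 1.339], [-0.465, -0.368, -0.05], 0]
    - [[0, 0, 1.339], [-0.465, -0.368, -0.05], 0]
    - [[0, 0, 1.339], [-0.465, -0.368, -0.05], 0]
    - [[0, 0, 1.339], [-0.465, -0.368, -0.05], 0]
    - [[0, 0, 1.339], [-0.465, -0.368, -0.05], 0]
    - [[0, 0, 1.339], [-0.465, -0.368, -0.05], 0]
    - [[0, 0, 1.339], [-0.465, -0.368, -0.05], 0]
    - [[0, 0, 1.339], [-0.465, -0.368, -0.05], 0]
    - [[0, 0, 1.339], [-0.465, -0.368, -0.05], 0]
    - [[0, 0, 1.339], [-0.465, -0.368, -0.05], 0]
    - [[0, 0, 1.339], [-0.465, -0.368, -0.05], 0]
    - [[0, 0, 1.339], [-0.465, -0.368, -0.05], 0]

```text
time: 1.75
eef_pos: [0.5493, 0.0901, 0.2807]
tcp_rot: [0.771, 0.637, -0.001, -0.0]
contact_force: [-1.1, 0.1, 0.7]
opening: 0.499
```

Run:
```python
from plant import *
from mv import *
import pickle
s=get_state();c=read_camera("wrist");pickle.dump((s,c),open("w1.pkl","wb"))
cv2.imwrite("pics/w1.png",c["frame"][:,:,::-1])
print(s["eef_pos"],yaw(s),s["opening"],s["dq"].round(3))
print(rel(s,(.48,-.336,.28),.326))
```

```text
[0.54929233 0.090098   0.28068075] -0.18985559458254658 0.4991237806995195 [ 0.021 -0.005  0.006 -0.002  0.    -0.001]
('turn', [-0.0015, 0.0003, -0.5159], 'shift', [-0.4315, 0.0124, 0.001], 'dist', np.float64(0.432))
```

View pics/w1.png

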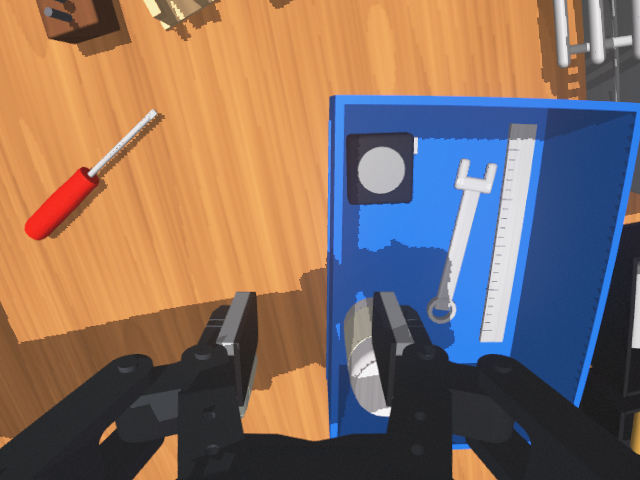

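Run:
```python
import pickle
from fit import *
s,c=pickle.load(open("w1.pkl","rb"))
crop(c["frame"],315,85,375,135,10,"pics/w1a.png")
crop(c["frame"],315,235,375,295,10,"pics/w1b.png")
crop(c["frame"],590,85,640,135,10,"pics/w1c.png")
```

```text
(no output)
```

View pics/w1a.png

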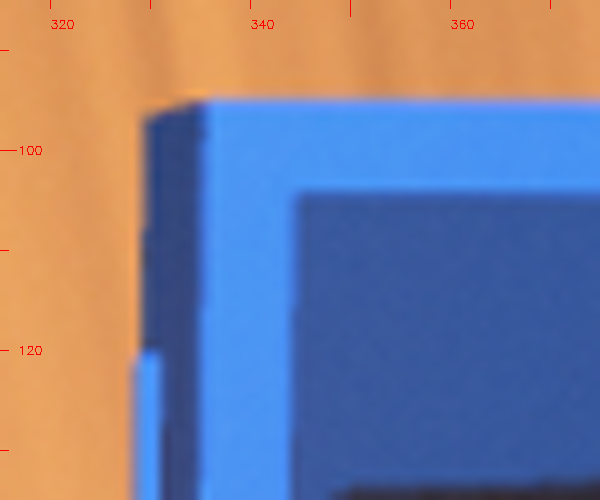

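View pics/w1b.png

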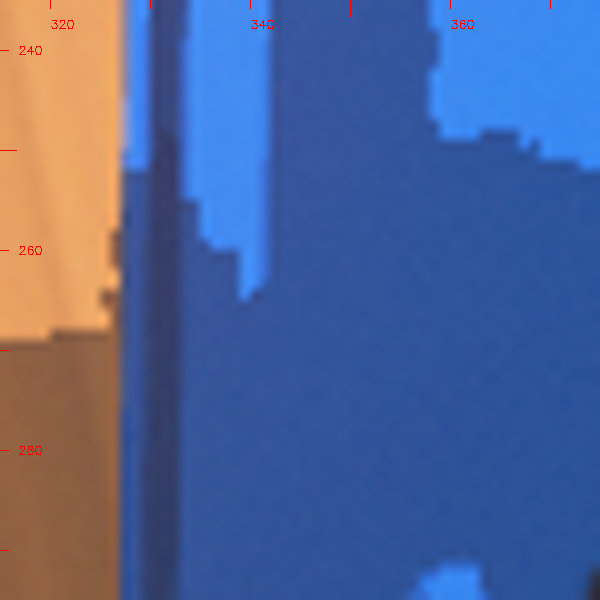

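Request:
arm_command:
  steps:
    - [[0, 0, -0.516], [-0.431, 0.0125, 0], 0]
    - [[0, 0, -0.516], [-0.431, 0.0125, 0], 0]
    - [[0, 0, -0.516], [-0.431, 0.0125, 0], 0]
    - [[0, 0, -0.516], [-0.431, 0.0125, 0], 0]
    - [[0, 0, -0.516], [-0.431, 0.0125, 0], 0]
    - [[0, 0, -0.516], [-0.431, 0.0125, 0], 0]
    - [[0, 0, -0.516], [-0.431, 0.0125, 0], 0]
    - [[0, 0, -0.516], [-0.431, 0.0125, 0], 0]
    - [[0, 0, -0.516], [-0.431, 0.0125, 0], 0]

```text
time: 2.92
eef_pos: [0.4808, -0.3342, 0.2807]
tcp_rot: [0.582, 0.813, -0.0, -0.001]
contact_force: [0.5, 0.8, -0.2]
opening: 0.498
```

Run:
```python
from plant import *
from mv import *
import pickle
s=get_state();c=read_camera("wrist");pickle.dump((s,c),open("w2.pkl","wb"))
cv2.imwrite("pics/w2.png",c["frame"][:,:,::-1])
print(s["eef_pos"],yaw(s),s["opening"],s["dq"].round(3),s["contact_force"])
```

```text
[ 0.48076522 -0.33415603  0.28066956] 0.3275816614362312 0.49800553803203346 [ 0.03  -0.015  0.014  0.004  0.001  0.001] [ 0.4864512   0.7858886  -0.20630453]
```

View pics/w2.png

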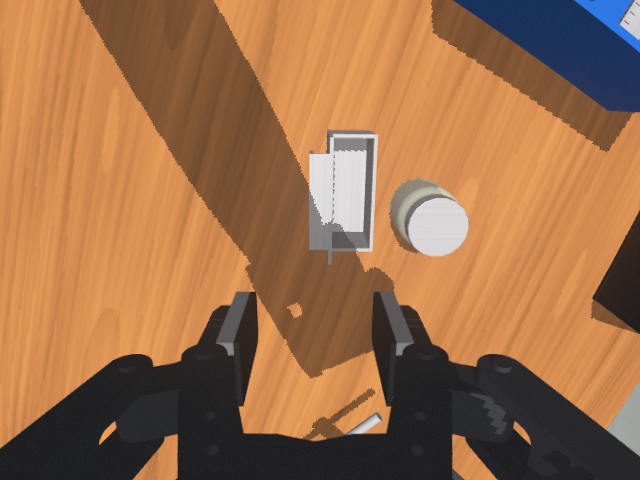

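Run:
```python
import pickle
from fit import *
s,c=pickle.load(open("w1.pkl","rb"))
a=onz(c,(339.6,115),.13,s);b=onz(c,(337.6,245),.13,s)
print(a,b,"rim dir yaw",np.arctan2(-(a-b)[0],(a-b)[1]))
k=onz(c,(335,95),.13,s);k2=onz(c,(600,99.5),.13,s);print("corner",k,"side yaw",np.arctan2((k2-k)[1],(k2-k)[0]))
s,c=pickle.load(open("w2.pkl","rb"))
crop(c["frame"],300,120,385,270,5,"pics/w2a.png")
```

```text
[0.57796062 0.15225923 0.13      ] [0.56059243 0.06171845 0.13      ] rim dir yaw -0.1895249389697049
corner [0.57722894 0.16561544 0.13      ] side yaw -0.18469311371134928
```

View pics/w2a.png

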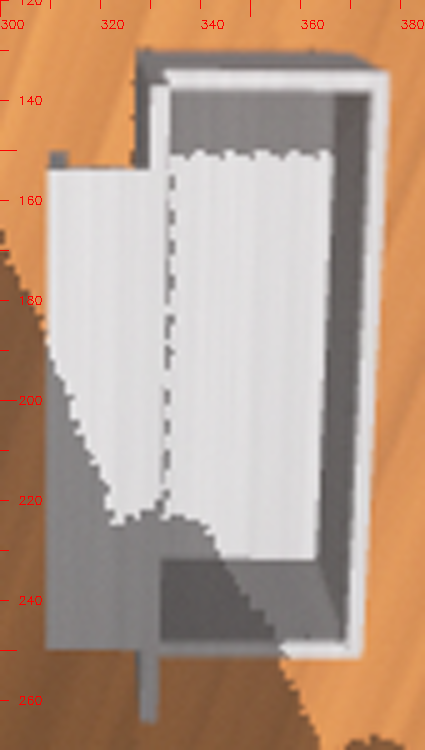

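Run:
```python
import pickle
from fit import *
from mv import *
s,c=pickle.load(open("w2.pkl","rb"))
o=[((309.6,153.6),(-.0095,.04,.088)),((309.2,250),(-.0095,-.04,.088)),((334,137),(.0095,.053,.088)),((331.4,264.4),(.0095,-.053,.088)),((327.6,264.4),(.0065,-.053,.088)),((377.6,134),(.0485,.053,.055)),((372.4,251.4),(.0485,-.053,.055))]
x,r=fit([(c,u,l,s) for u,l in o],[.48,-.335,.33]);print(x,r.tolist())
from plant import get_state
s=get_state();print(s["eef_pos"],rel(s,(x[0],x[1],.12),x[2]))
# jar
print(onz(c,(437,227),.08,s))
```

```text
[ 0.48662292 -0.33644149  0.32110588] [[-0.2, 0.0], [-0.1, -0.3], [-0.1, 0.0], [0.1, -0.1], [0.3, -0.1], [0.2, 0.4], [-0.1, -0.0]]
[ 0.48100927 -0.33344796  0.2807943 ] ('turn', [-0.0012, -0.001, 0.0076], 'shift', [-0.0048, 0.0045, 0.1608], 'dist', np.float64(0.161))
[ 0.58782843 -0.32501865  0.08      ]
```

Request:
arm_command:
  steps:
    - [[0, 0, 0], [-0.005, 0.0045, 0.05], 0]
    - [[0, 0, 0], [-0.005, 0.0045, 0.1], 0]
    - [[0, 0, 0], [-0.005, 0.0045, 0.15], 0]
    - [[0, 0, 0], [-0.005, 0.0045, 0.17], 0]
    - [[0, 0, 0], [-0.005, 0.0045, 0.17], 0]
    - [[0, 0, 0], [-0.005, 0.0045, 0.17], 0]

```text
time: 3.72
eef_pos: [0.4882, -0.3374, 0.1135]
tcp_rot: [0.582, 0.814, -0.001, 0.001]
contact_force: [0.4, 0.7, 0.5]
opening: 0.501
```

Run:
```python
from plant import *
from mv import *
s=get_state();c=read_camera("wrist")
o=c["frame"][:,:,::-1].copy()
cv2.imwrite("pics/w3.png",o)
print(s["eef_pos"],yaw(s),s["opening"],s["contact_force"])
print(rel(s,(.4866,-.3364,.064),.321))
```

```text
[ 0.48820665 -0.33736795  0.11352419] 0.32952727883489663 0.5010949136270519 [0.40073038 0.70047891 0.49210464]
('turn', [0.0009, 0.003, 0.0085], 'shift', [0.0016, -0.0013, 0.0495], 'dist', np.float64(0.05))
```

View pics/w3.png

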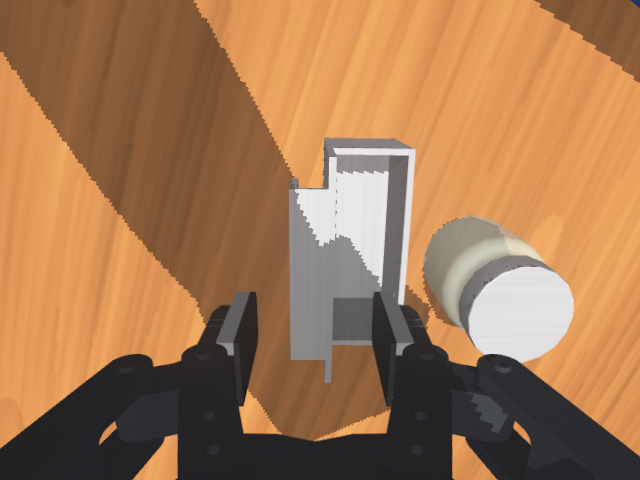

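Request:
arm_command:
  steps:
    - [[0, 0, 0.0085], [0.0015, -0.001, 0.03], 0]
    - [[0, 0, 0.0085], [0.0015, -0.001, 0.049], 0]
    - [[0, 0, 0.0085], [0.0015, -0.001, 0.049], 0]
    - [[0, 0, 0.0085], [0.0015, -0.001, 0.049], -1]
    - [[0, 0, 0.0085], [0.0015, -0.001, 0.049], -1]
    - [[0, 0, 0.0085], [0.0015, -0.001, 0.049], -1]
    - [[0, 0, 0.0085], [0.0015, -0.001, 0.049], -1]
    - [[0, 0, 0.0085], [0.0015, -0.001, 0.049], -1]
  force: 50

```text
time: 4.78
eef_pos: [0.4873, -0.3374, 0.0659]
tcp_rot: [0.585, 0.811, -0.001, 0.003]
contact_force: [-2.2, -0.7, 5.0]
opening: 0.209
```

Run:
```python
from plant import *
from mv import *
s=get_state();c=read_camera("wrist")
o=c["frame"][:,:,::-1].copy()
cv2.imwrite("pics/w4.png",o)
print(s["eef_pos"],yaw(s),s["opening"],s["contact_force"],s["wrist_torque"])
```

```text
[ 0.48734712 -0.33743443  0.06587121] 0.32078585601458315 0.20852536027833474 [-2.1831869  -0.7172414   4.97619547] [-0.11978543  0.12095979 -0.02899964]
```

View pics/w4.png

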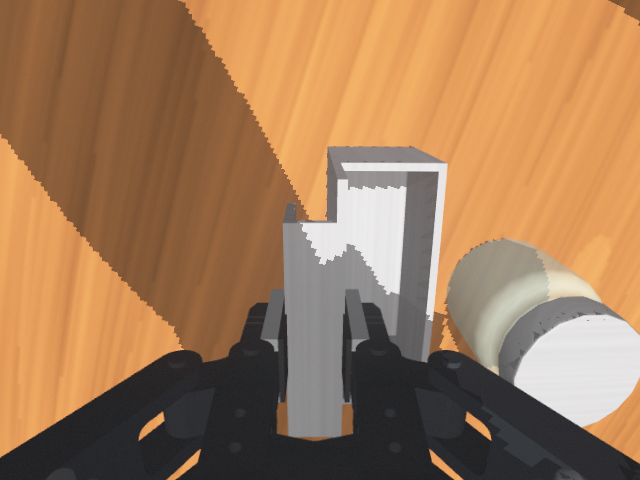

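Request:
arm_command:
  steps:
    - [[0, 0, 0], [0, 0, -0.01], -1]
    - [[0, 0, 0], [0, 0, -0.03], -1]
    - [[0, 0, 0], [0, 0, -0.06], -1]
    - [[0, 0, 0], [0, 0, -0.09], -1]
    - [[0, 0, 0], [0, 0, -0.12], -1]
    - [[0, 0, 0], [0, 0, -0.15], -1]
    - [[0, 0, 0], [0, 0, -0.18], -1]
    - [[0, 0, 0], [0, 0, -0.195], -1]
    - [[0, 0, 0], [0, 0, -0.195], -1]
    - [[0, 0, 0], [0, 0, -0.195], -1]

```text
time: 6.08
eef_pos: [0.4861, -0.3359, 0.2592]
tcp_rot: [0.585, 0.811, -0.001, 0.001]
contact_force: [0.7, -0.0, -1.9]
opening: 0.208
```

Run:
```python
from plant import *
from mv import *
import pickle
s=get_state();c=read_camera("wrist");S=read_camera("scene");T=read_camera("top")
pickle.dump((s,c,S,T),open("w5.pkl","wb"))
cv2.imwrite("pics/w5.png",c["frame"][:,:,::-1])
cv2.imwrite("pics/s5.png",S["frame"][:,:,::-1])
print(s["eef_pos"],yaw(s),s["opening"],s["contact_force"],s["wrist_torque"])
print(rel(s,(.566,.091,.26),-.188))
```

```text
[ 0.48611363 -0.335939    0.25920192] 0.32078804706945835 0.20765523518103918 [ 0.7259817  -0.0097131  -1.87611889] [-0.03491618  0.06874362  0.01602491]
('turn', [0.0012, 0.0027, 0.5088], 'shift', [0.38, 0.2104, -0.0018], 'dist', np.float64(0.434))
```

View pics/w5.png

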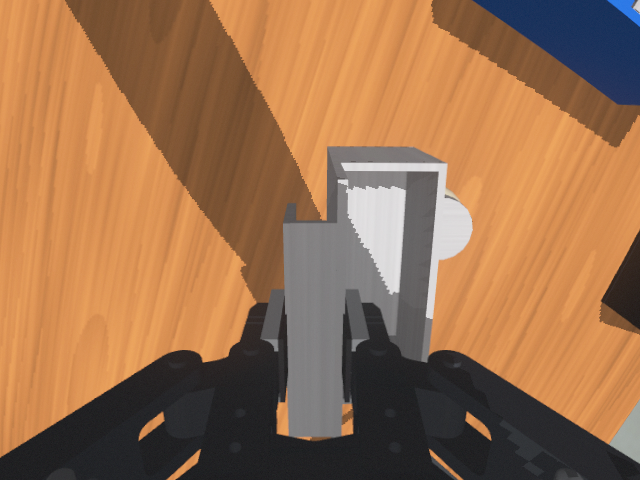

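View pics/s5.png

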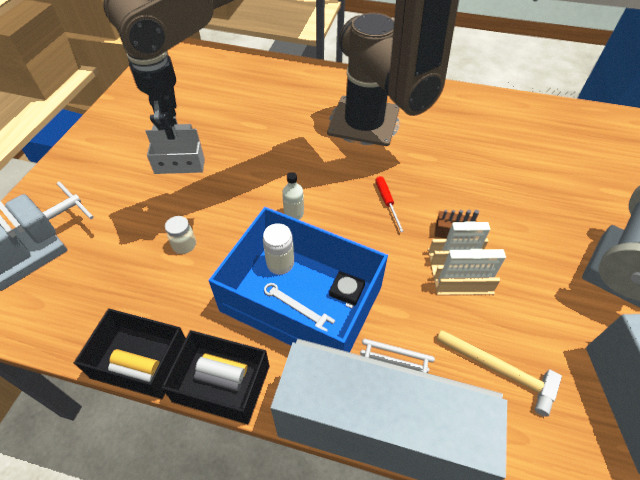

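Run:
```python
import pickle
from fit import *
from mv import *
s,c,S,T=pickle.load(open("w5.pkl","rb"))
# holder in tool frame: origin lip pt; local x-> tool y, local y -> tool x, up -> -tool z ; params dx,dy,dz, rotvec
pts=[((284,222),(-.0095,.04,.003)),((336.5,222),(.0065,.04,.003)),((446,163),(.0485,.053,-.03)),((347.5,179.5),(.0095,.053,.003))]
from plant import get_state
Rm,t=c["mount"][:3,:3],c["mount"][:3,3]
def pr(p):
    L=np.array([l for _,l in pts]); 
    L=R.from_rotvec([0,p[4],p[3]]).apply(L)
    P=np.c_[L[:,1]+p[0],L[:,0]+p[1],-L[:,2]+p[2]]
    q=(P-t)@Rm@F
    return cv2.projectPoints(q,np.zeros(3),np.zeros(3),K(c),c["dist"])[0][:,0]
f=lambda p:(pr(p)-np.array([u for u,_ in pts])).ravel()
r=least_squares(f,[0,0,-.02,0,0]);print(r.x,f(r.x).round(1))
crop(c["frame"],275,140,455,240,4,"pics/w5a.png")
```

```text
[ 0.00038382  0.00024139 -0.01591755  0.00780835 -0.00625309] [-0.   0.2  0.3 -0.1  0.   0.2 -0.2 -0.2]
```

View pics/w5a.png

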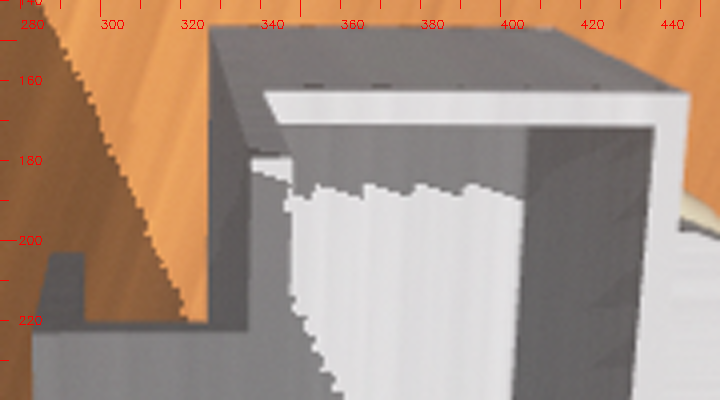

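Request:
arm_command:
  steps:
    - [[0, 0, 0.1], [0.05, 0.027, 0], -1]
    - [[0, 0, 0.2], [0.1, 0.055, 0], -1]
    - [[0, 0, 0.3], [0.15, 0.083, 0], -1]
    - [[0, 0, 0.4], [0.2, 0.11, 0], -1]
    - [[0, 0, 0.508], [0.25, 0.138, 0], -1]
    - [[0, 0, 0.508], [0.3, 0.166, 0], -1]
    - [[0, 0, 0.508], [0.35, 0.194, 0], -1]
    - [[0, 0, 0.508], [0.38, 0.21, 0], -1]
    - [[0, 0, 0.508], [0.38, 0.21, 0], -1]
    - [[0, 0, 0.508], [0.38, 0.21, 0], -1]

```text
time: 7.48
eef_pos: [0.5653, 0.0904, 0.2574]
tcp_rot: [0.77, 0.638, -0.001, 0.001]
contact_force: [-0.5, -0.6, -1.6]
opening: 0.211
```

Run:
```python
from plant import *
from mv import *
import pickle
s=get_state();c=read_camera("wrist");S=read_camera("scene");T=read_camera("top")
pickle.dump((s,c,S,T),open("w6.pkl","wb"))
cv2.imwrite("pics/w6.png",c["frame"][:,:,::-1])
crop(T["frame"],245,100,425,250,4,"pics/t6.png")
print(s["eef_pos"],yaw(s),s["opening"],s["contact_force"],s["wrist_torque"])
print(rel(s,(.566,.091,.26),-.188))
```

```text
[0.56534011 0.09042779 0.25735495] -0.1871497468108486 0.2112018993449667 [-0.54318255 -0.60042355 -1.62929963] [ 0.00731801  0.0521871  -0.02761108]
('turn', [0.0002, 0.0029, 0.0008], 'shift', [0.0007, 0.0005, -0.0026], 'dist', np.float64(0.003))
```

View pics/w6.png

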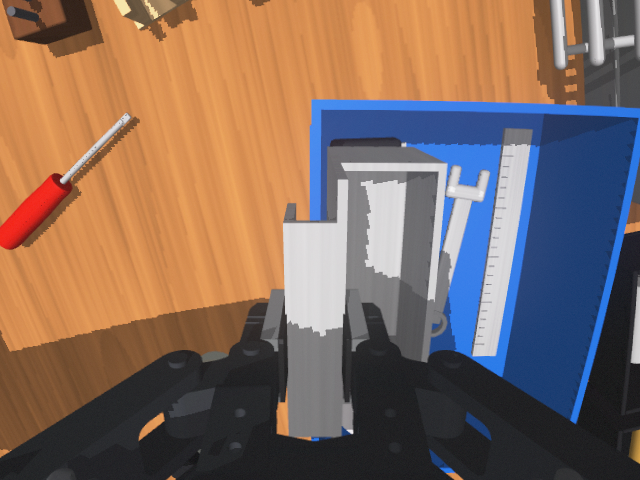

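View pics/t6.png

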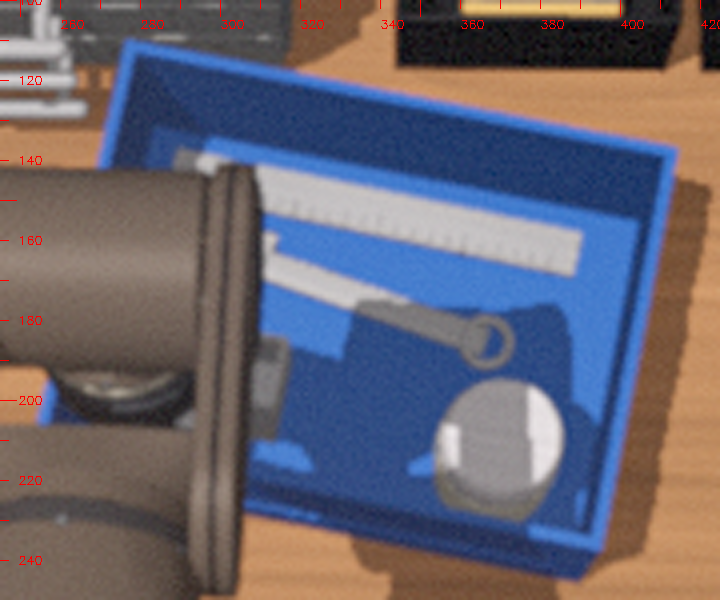

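Run:
```python
import pickle
from fit import *
from mv import *
s,c,S,T=pickle.load(open("w6.pkl","rb"))
crop(c["frame"],300,90,360,200,5,"pics/w6a.png")
```

```text
(no output)
```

View pics/w6a.png

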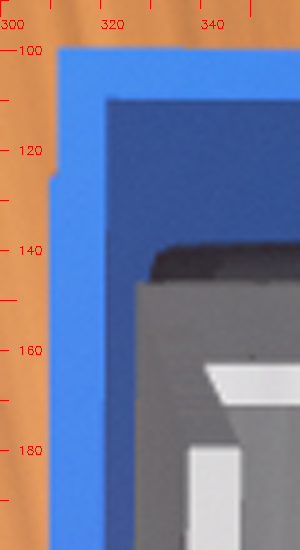

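Run:
```python
import pickle
from fit import *
from mv import *
s,c,S,T=pickle.load(open("w6.pkl","rb"))
C=R.from_quat(s["tcp_rot"])
for uv in [(316.2,115),(315.8,190),(311.5,99.8)]:
    P=onz(c,uv,.13,s); print(P, C.inv().apply(P-s["eef_pos"]).round(4))
a=onz(c,(321,112),.13,s);b=onz(c,(320.5,195),.13,s);print("inner",C.inv().apply(a-s["eef_pos"]),C.inv().apply(b-s["eef_pos"]))
```

```text
[0.57861437 0.15598948 0.13      ] [0.0672 0.0008 0.1272]
[0.56961929 0.10964606 0.13      ] [0.02   0.0006 0.1273]
[0.57747423 0.1654662  0.13      ] [ 0.0763 -0.0021  0.1271]
inner [0.0690573  0.00376841 0.12715944] [0.01673715 0.0036501  0.12730864]
```

Request:
arm_command:
  steps:
    - [[0, 0.003, 0], [0, 0.0005, 0.03], -1]
    - [[0, 0.003, 0], [0, 0.0005, 0.06], -1]
    - [[0, 0.003, 0], [0, 0.0005, 0.09], -1]
    - [[0, 0.003, 0], [0, 0.0005, 0.105], -1]
    - [[0, 0.003, 0], [0, 0.0005, 0.115], -1]
    - [[0, 0.003, 0], [0, 0.0005, 0.125], -1]
    - [[0, 0.003, 0], [0, 0.0005, 0.13], -1]
    - [[0, 0.003, 0], [0, 0.0005, 0.13], -1]

```text
time: 8.62
eef_pos: [0.5662, 0.0893, 0.1279]
tcp_rot: [0.771, 0.637, 0.001, 0.0]
contact_force: [-0.8, 0.1, -1.9]
opening: 0.207
```

Run:
```python
from plant import *
from mv import *
s=get_state();c=read_camera("wrist");S=read_camera("scene")
cv2.imwrite("pics/w7.png",c["frame"][:,:,::-1])
crop(S["frame"],200,190,400,350,4,"pics/s7.png")
print(s["eef_pos"],yaw(s),s["opening"],s["contact_force"],s["wrist_torque"])
```

```text
[0.56620565 0.08926864 0.12792351] -0.18880899524495218 0.2072149716750622 [-0.76843164  0.12609167 -1.88145669] [0.04545289 0.0439303  0.02817652]
```

View pics/w7.png

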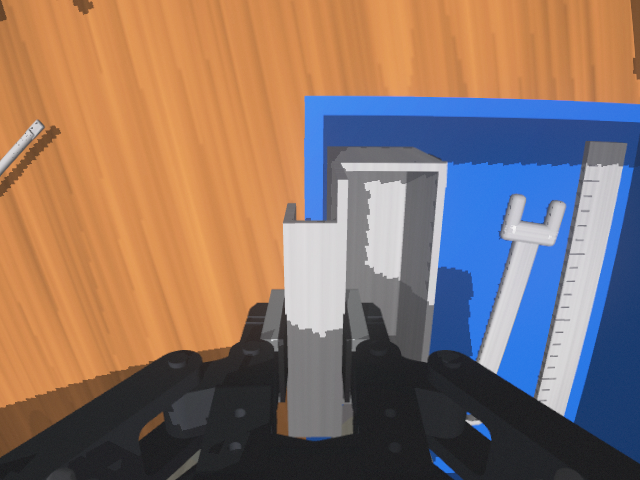

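View pics/s7.png

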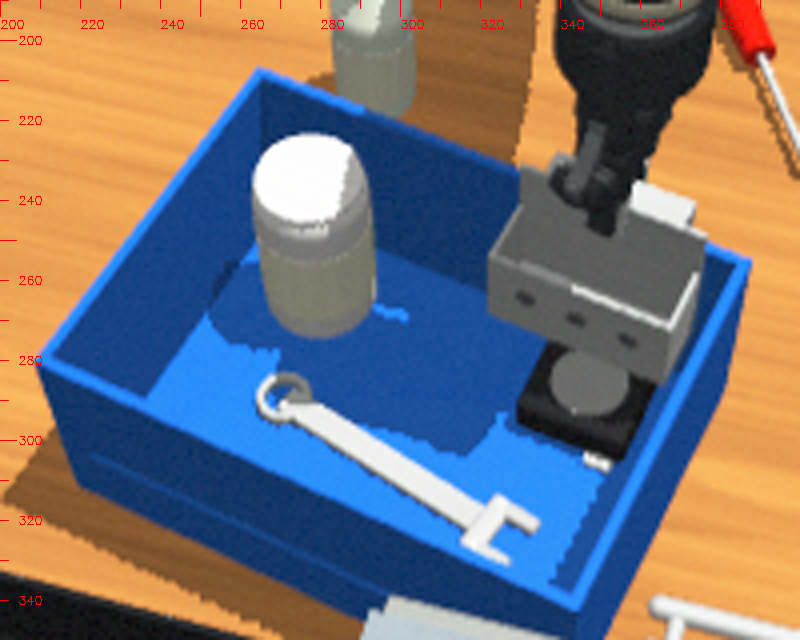

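Request:
arm_command:
  steps:
    - [[0, 0, 0], [0, 0, 0.006], -1]
    - [[0, 0, 0], [0, 0, 0.011], -1]
    - [[0, 0, 0], [0, 0, 0.015], -1]
    - [[0, 0, 0], [0, 0, 0.015], -1]

```text
time: 9.22
eef_pos: [0.5662, 0.0893, 0.1128]
tcp_rot: [0.771, 0.637, 0.001, 0.0]
contact_force: [-0.6, -0.5, -2.3]
opening: 0.21
```

Request:
arm_command:
  steps:
    - [[0, 0, 0], [0, 0, 0.001], -1]
    - [[0, 0, 0], [0, 0, 0.002], -1]
    - [[0, 0, 0], [0, 0, 0.003], -1]
    - [[0, 0, 0], [0, 0, 0.003], -1]

```text
time: 9.72
eef_pos: [0.5664, 0.0892, 0.1108]
tcp_rot: [0.771, 0.637, 0.001, 0.0]
contact_force: [-3.1, -0.6, 3.9]
opening: 0.211
```

Request:
arm_command:
  steps:
    - [[0, 0, 0], [0, 0, 0], -0.3]
    - [[0, 0, 0], [0, 0, 0], -0.1]
    - [[0, 0, 0], [0, 0, 0], 0.0]
    - [[0, 0, 0], [0, 0, 0], 0.0]

```text
time: 10.22
eef_pos: [0.5664, 0.0892, 0.1106]
tcp_rot: [0.771, 0.637, 0.001, 0.0]
contact_force: [0.6, 0.0, -0.6]
opening: 0.502
```

Run:
```python
from plant import *
from mv import *
s=get_state();c=read_camera("wrist");S=read_camera("scene")
cv2.imwrite("pics/w8.png",c["frame"][:,:,::-1])
crop(S["frame"],200,190,400,350,4,"pics/s8.png")
print(s["eef_pos"],yaw(s),s["opening"],s["contact_force"],s["wrist_torque"])
```

```text
[0.56641916 0.08922761 0.11064319] -0.1888397678865935 0.501927704818956 [ 0.57923065  0.03228568 -0.60906861] [-0.02428031 -0.01068453  0.00455939]
```

View pics/w8.png

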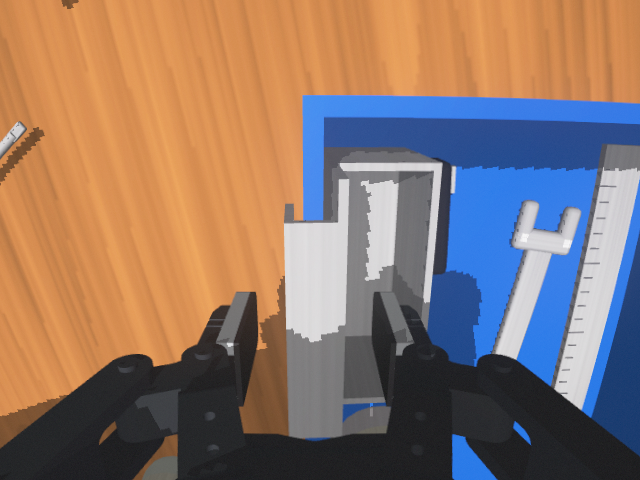

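View pics/s8.png

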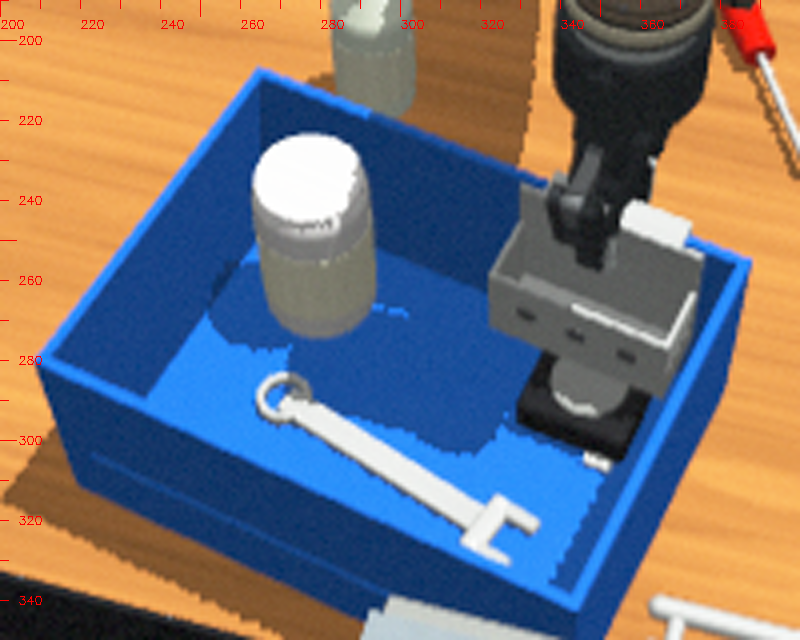

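Request:
arm_command:
  steps:
    - [[0, 0, 0], [0, 0, -0.02], 0]
    - [[0, 0, 0], [0, 0, -0.06], 0]
    - [[0, 0, 0], [0, 0, -0.11], 0]
    - [[0, 0, 0], [0, 0, -0.17], 0]
    - [[0, 0, 0], [0, 0, -0.17], 0]
    - [[0, 0, 0], [0, 0, -0.17], 0]

```text
time: 11.08
eef_pos: [0.5662, 0.0892, 0.2818]
tcp_rot: [0.771, 0.637, 0.001, 0.001]
contact_force: [0.6, -0.5, -1.3]
opening: 0.503
```

Run:
```python
from plant import *
from mv import *
import pickle
s=get_state();c=read_camera("wrist");S=read_camera("scene")
pickle.dump((s,c,S),open("w9.pkl","wb"))
crop(c["frame"],270,80,430,240,4,"pics/w9.png")
crop(S["frame"],300,200,400,320,5,"pics/s9.png")
print(s["eef_pos"],yaw(s),s["opening"],s["contact_force"],s["wrist_torque"])
print(rel(s,(.44,.32,.28),.277))
```

```text
[0.56615812 0.08924701 0.28180327] -0.1887903288616834 0.5028073885026968 [ 0.55116181 -0.49066899 -1.28355053] [-0.01352835  0.04137029  0.00616752]
('turn', [0.0031, 0.0, -0.4658], 'shift', [0.203, -0.1672, 0.0014], 'dist', np.float64(0.263))
```

View pics/w9.png

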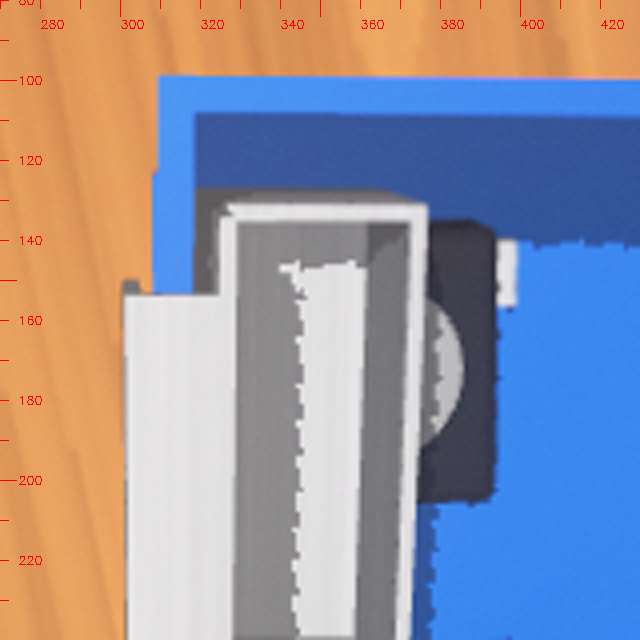

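View pics/s9.png

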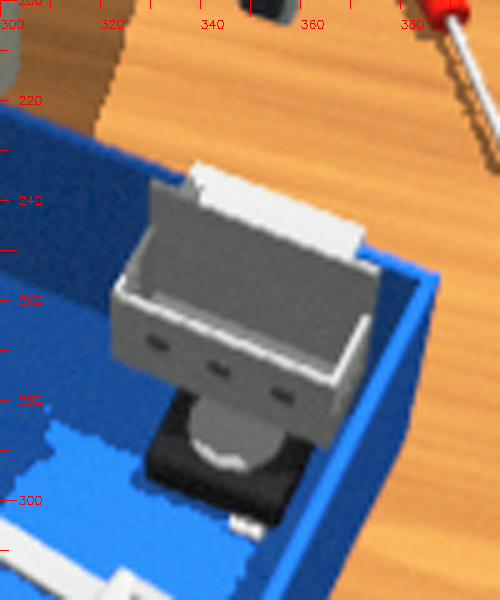

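```bash
cat > hf.py <<'E'
from h import *
from scipy.optimize import least_squares
def W(p,L): # p: x,y,z,yaw,lean,roll ; local rel lip point
    return R.from_euler("ZYX",[p[3],p[4],p[5]]).apply(np.atleast_2d(L))+np.array(p[:3])
def hfit(obs,x0,mask=None):
    f=lambda p:np.concatenate([proj(c,W(p,l),s)[0]-np.array(u) for c,u,l,s in obs])
    r=least_squares(f,x0,loss="soft_l1",x_scale=[.01,.01,.01,.05,.05,.05]);return r.x,f(r.x).reshape(-1,2).round(1)
E
python3 - <<'E'
import pickle
from hf import *
s,c,S=pickle.load(open("w9.pkl","rb"))
w=[((301,153.3),(-.0095,.04,.003)),((325,153.3),(.0065,.04,.003)),((377,130.8),(.0485,.053,-.03)),((301,153.3),(-.0095,.04,.003))]
sc=[((338.4,232.6),(-.0095,-.04,.003)),((373,245),(-.0095,.04,.003)),((330.4,235.6),(.0095,-.053,.003)),((376,253.6),(.0095,.053,.003)),((323,257.6),(.0485,-.053,-.03)),((367.4,276.6),(.0485,.053,-.03)),((365,289.6),(.0485,.053,-.085)),((322.4,271),(.0485,-.053,-.085))]
for o in ([(S,u,l,None) for u,l in sc],[(S,u,l,None) for u,l in sc]+[(c,u,l,s) for u,l in w]):
    x,r=hfit(o,[.566,.09,.13,-.188,0,0]);print(x.round(4),r.tolist(),"pocket",W(x,[.0275,0,-.082]).round(4))
E
```

```text
[ 0.5559  0.0915  0.1208 -0.1854  0.0148 -0.0058] [[1.0, -0.7], [0.3, 0.1], [-0.0, 0.5], [-0.3, 0.2], [-0.6, 0.3], [-0.2, -0.4], [0.1, -0.4], [-0.2, 0.3]] pocket [[0.5816 0.0862 0.0384]]
[ 0.5661  0.0913  0.1347 -0.2071  0.0649  0.0187] [[0.2, -1.1], [-0.2, -0.1], [-1.1, 0.2], [-1.1, 0.4], [-1.4, 0.3], [-0.8, 0.1], [0.6, -0.4], [0.1, -0.2], [-0.1, -0.2], [-0.3, 0.0], [0.3, -0.3], [-0.1, -0.2]] pocket [[0.5881 0.0882 0.0511]]
```

Request:
arm_command:
  steps:
    - [[0, 0, -0.15], [0.06, -0.05, 0], 0]
    - [[0, 0, -0.3], [0.1, -0.084, 0], 0]
    - [[0, 0, -0.466], [0.15, -0.125, 0], 0]
    - [[0, 0, -0.466], [0.203, -0.167, 0], 0]
    - [[0, 0, -0.466], [0.203, -0.167, 0], 0]
    - [[0, 0, -0.466], [0.203, -0.167, 0], 0]

```text
time: 11.92
eef_pos: [0.4386, 0.3201, 0.278]
tcp_rot: [0.602, 0.799, -0.002, -0.001]
contact_force: [0.4, -0.6, 0.4]
opening: 0.499
```

Run:
```python
from plant import *
from mv import *
import pickle
s=get_state();c=read_camera("wrist")
pickle.dump((s,c),open("w10.pkl","wb"))
cv2.imwrite("pics/w10.png",c["frame"][:,:,::-1])
print(s["eef_pos"],yaw(s),s["opening"],s["contact_force"])
```

```text
[0.43864427 0.32010012 0.27803476] 0.279026392954281 0.49851019127737406 [ 0.39334141 -0.62654212  0.35287223]
```

View pics/w10.png

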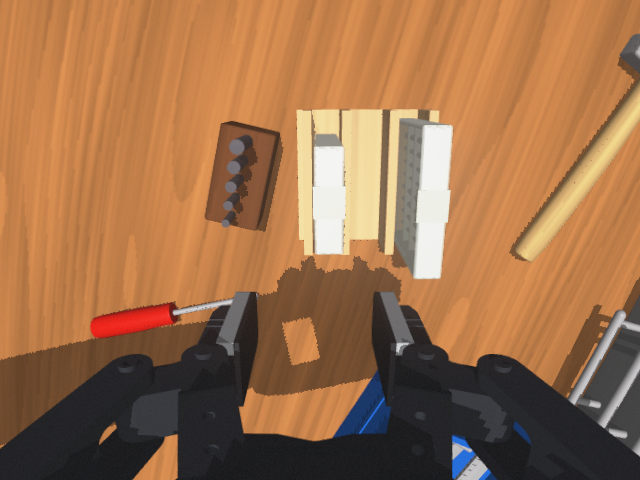

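Run:
```python
import pickle
from h import *
s,c=pickle.load(open("w10.pkl","rb"))
crop(c["frame"],290,120,370,270,5,"pics/w10a.png")
```

```text
(no output)
```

View pics/w10a.png

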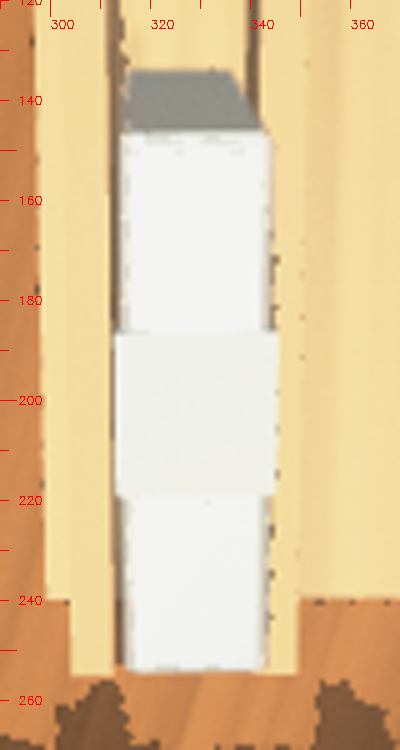

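Run:
```python
import pickle
from fit import *
from mv import *
s,c=pickle.load(open("w10.pkl","rb"))
o=[((313.8,146),(-.011,.04,.125)),((344,146),(.011,.04,.125)),((315,254.2),(-.011,-.04,.125)),((343.3,254),(.011,-.04,.125))]
x,r=fit([(c,u,l,s) for u,l in o],[.445,.33,.28]);print(x,r.tolist())
from plant import get_state
s=get_state();print(s["eef_pos"],rel(s,(x[0],x[1],.15),x[2]))
```

```text
[0.44625309 0.32853115 0.29025401] [[-0.8, -0.3], [0.9, -0.6], [-0.7, 0.6], [0.6, 0.5]]
[0.43930733 0.31934612 0.2782634 ] ('turn', [-0.0033, 0.0005, -0.0129], 'shift', [0.007, 0.0096, 0.1282], 'dist', np.float64(0.129))
```

Request:
arm_command:
  steps:
    - [[0, 0, -0.006], [0.007, 0.0095, 0.05], 0]
    - [[0, 0, -0.006], [0.007, 0.0095, 0.1], 0]
    - [[0, 0, -0.006], [0.007, 0.0095, 0.13], 0]
    - [[0, 0, -0.006], [0.007, 0.0095, 0.138], 0]
    - [[0, 0, -0.006], [0.007, 0.0095, 0.138], 0]
    - [[0, 0, -0.006], [0.007, 0.0095, 0.138], 0]

```text
time: 12.72
eef_pos: [0.4477, 0.3286, 0.1423]
tcp_rot: [0.6, 0.8, 0.0, 0.0]
contact_force: [-0.9, 0.1, 0.4]
opening: 0.504
```

Run:
```python
from plant import *
from mv import *
import pickle
s=get_state();c=read_camera("wrist")
cv2.imwrite("pics/w11.png",c["frame"][:,:,::-1])
print(s["eef_pos"],yaw(s),s["opening"],s["contact_force"])
print(rel(s,(.4462,.3285,.099),.283))
```

```text
[0.44768097 0.32863687 0.14232795] 0.28258228366477783 0.5044265581349652 [-0.9060292   0.09884221  0.41720009]
('turn', [0.0003, -0.0001, -0.0004], 'shift', [0.0003, -0.0015, 0.0433], 'dist', np.float64(0.043))
```

View pics/w11.png

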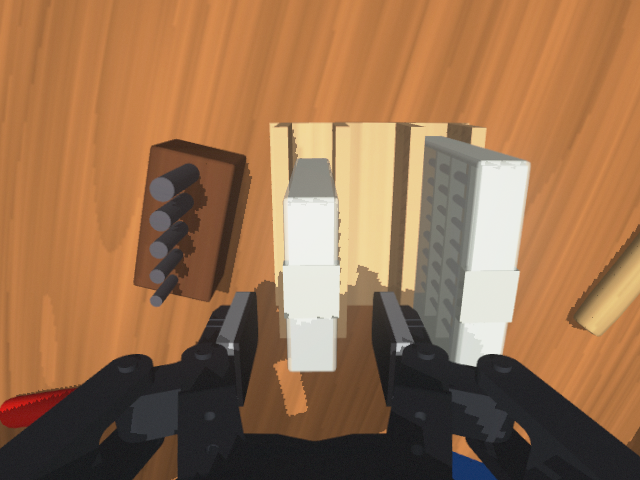

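Request:
arm_command:
  steps:
    - [[0, 0, 0], [0, -0.0015, 0.025], 0]
    - [[0, 0, 0], [0, -0.0015, 0.043], 0]
    - [[0, 0, 0], [0, -0.0015, 0.043], 0]
    - [[0, 0, 0], [0, -0.0015, 0.043], -1]
    - [[0, 0, 0], [0, -0.0015, 0.043], -1]
    - [[0, 0, 0], [0, -0.0015, 0.043], -1]
    - [[0, 0, 0], [0, -0.0015, 0.043], -1]
    - [[0, 0, 0], [0, -0.0015, 0.043], -1]
  force: 50

```text
time: 13.78
eef_pos: [0.4467, 0.3287, 0.1003]
tcp_rot: [0.6, 0.8, 0.001, 0.0]
contact_force: [-0.7, -0.8, 4.3]
opening: 0.25
```

Run:
```python
from plant import *
from mv import *
import pickle
s=get_state();c=read_camera("wrist")
cv2.imwrite("pics/w12.png",c["frame"][:,:,::-1])
print(s["eef_pos"],yaw(s),s["opening"],s["contact_force"])
```

```text
[0.44669908 0.3287181  0.10030393] 0.28295203621453696 0.2497246233010487 [-0.66133511 -0.78776226  4.29109282]
```

View pics/w12.png

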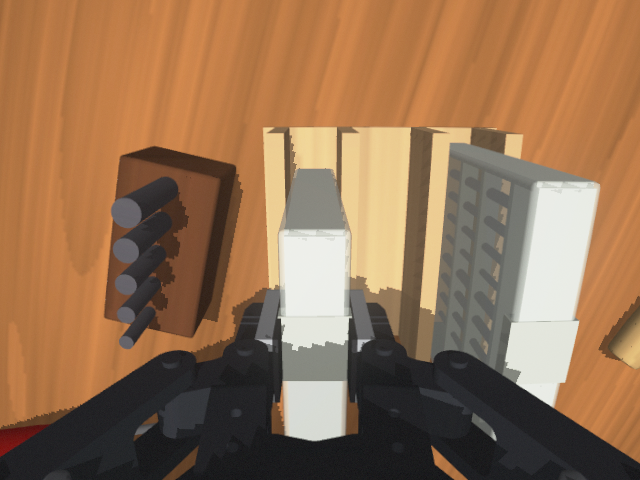

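Run:
```python
import pickle
from hf import *
s,c,S=pickle.load(open("w9.pkl","rb"))
rim=np.array([.5661,.0914]);u=np.array([np.cos(-.188),np.sin(-.188)]);v=np.array([-u[1],u[0]])
for n,uv,z in (("lipout",(301,153.3),.133),("lipout low",(301.5,230),.133),("plate end",(324.8,153.3),.133),("front outer top",(377,130.8),.0975),("front outer",(374.8,180),.0975),("front inner",(372,180),.0975),("rim in",(318.8,112),.13),("rim out",(309.8,102),.13)):
    P=onz(c,uv,z,s)[:2]; print(n,((P-rim)@u).round(4),((P-rim)@v).round(4))
```

```text
lipout -0.0085 0.0391
lipout low -0.0087 -0.0156
plate end 0.0077 0.0391
front outer top 0.0481 0.052
front outer 0.0478 0.0143
front inner 0.0457 0.0143
rim in 0.0036 0.0665
rim out -0.0024 0.073
```

Request:
arm_command:
  steps:
    - [[0, 0, 0], [0, 0, -0.01], -1]
    - [[0, 0, 0], [0, 0, -0.03], -1]
    - [[0, 0, 0], [0, 0, -0.06], -1]
    - [[0, 0, 0], [0, 0, -0.09], -1]
    - [[0, 0, 0], [0, 0, -0.12], -1]
    - [[0, 0, 0], [0, 0, -0.15], -1]
    - [[0, 0, 0], [0, 0, -0.18], -1]
    - [[0, 0, 0], [0, 0, -0.2], -1]
    - [[0, 0, 0], [0, 0, -0.2], -1]

```text
time: 14.95
eef_pos: [0.4468, 0.3287, 0.3017]
tcp_rot: [0.6, 0.8, 0.002, 0.001]
contact_force: [0.0, 0.3, -2.1]
opening: 0.248
```

Run:
```python
from plant import *
from mv import *
import pickle
s=get_state();c=read_camera("wrist");S=read_camera("scene")
cv2.imwrite("pics/w13.png",c["frame"][:,:,::-1])
cv2.imwrite("pics/s13.png",S["frame"][:,:,::-1])
print(s["eef_pos"],yaw(s),s["opening"],s["contact_force"],s["wrist_torque"])
```

```text
[0.44681248 0.32873959 0.30172811] 0.2829352650820752 0.24762423538441755 [ 0.0240445   0.33013618 -2.10411848] [ 0.05301904  0.01616917 -0.01213587]
```

View pics/w13.png

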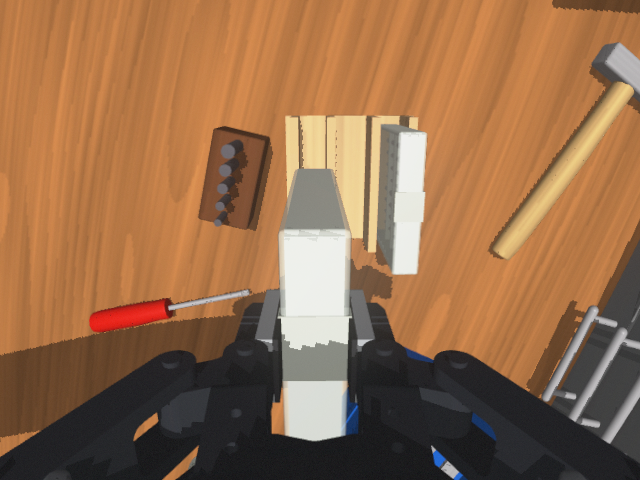

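View pics/s13.png

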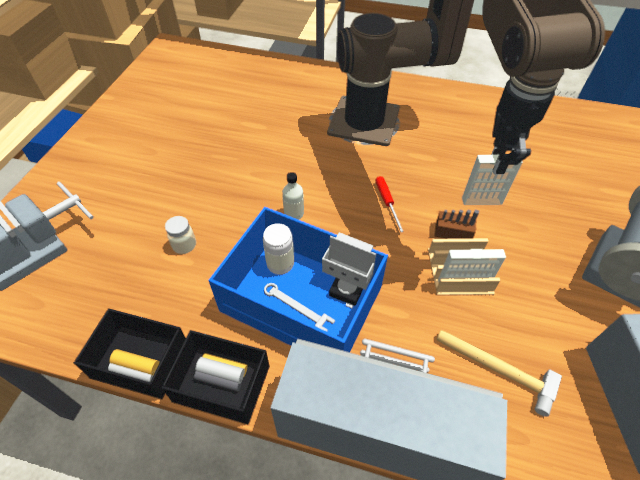

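Run:
```python
from plant import *
from mv import *
s=get_state();print(rel(s,(.591,.0857,.29),-.188))
```

```text
('turn', [-0.0003, 0.0, 0.4709], 'shift', [-0.2734, 0.0718, 0.0088], 'dist', np.float64(0.283))
```

Request:
arm_command:
  steps:
    - [[0, 0, 0.1], [-0.05, 0.013, 0.002], -1]
    - [[0, 0, 0.2], [-0.1, 0.026, 0.004], -1]
    - [[0, 0, 0.3], [-0.15, 0.039, 0.006], -1]
    - [[0, 0, 0.4], [-0.2, 0.052, 0.008], -1]
    - [[0, 0, 0.471], [-0.25, 0.066, 0.008], -1]
    - [[0, 0, 0.471], [-0.273, 0.072, 0.009], -1]
    - [[0, 0, 0.471], [-0.273, 0.072, 0.009], -1]
    - [[0, 0, 0.471], [-0.273, 0.072, 0.009], -1]

```text
time: 16.05
eef_pos: [0.5903, 0.0871, 0.2888]
tcp_rot: [0.77, 0.638, -0.001, -0.001]
contact_force: [0.4, 0.4, -1.7]
opening: 0.246
```

Run:
```python
from plant import *
from mv import *
import pickle
s=get_state();c=read_camera("wrist");S=read_camera("scene")
pickle.dump((s,c,S),open("w14.pkl","wb"))
cv2.imwrite("pics/w14.png",c["frame"][:,:,::-1])
crop(S["frame"],260,130,410,310,4,"pics/s14.png")
print(s["eef_pos"],yaw(s),s["opening"],s["contact_force"],s["wrist_torque"])
print(rel(s,(.591,.0857,.29),-.188))
```

```text
[0.59034367 0.08712882 0.28881951] -0.18703372215399836 0.24594187776956783 [ 0.40926139  0.40715388 -1.71735491] [0.05488483 0.02554525 0.04693546]
('turn', [-0.0025, -0.0003, 0.001], 'shift', [-0.0013, 0.0009, -0.0012], 'dist', np.float64(0.002))
```

View pics/w14.png

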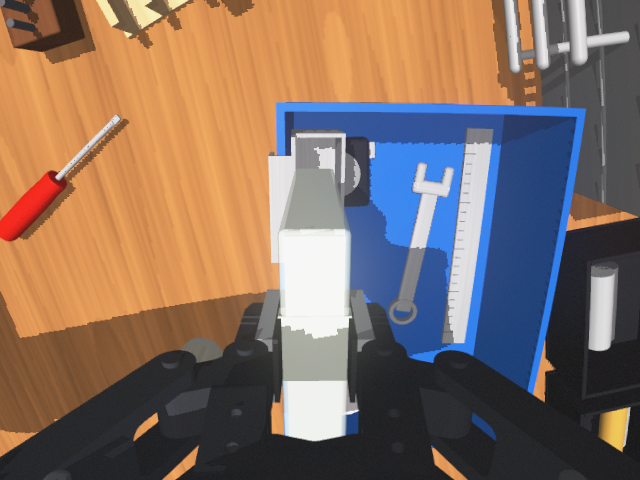

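View pics/s14.png

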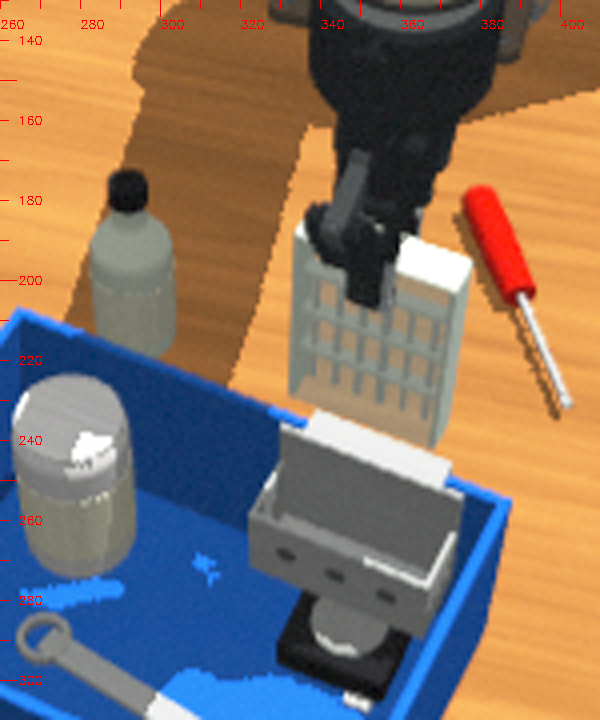

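Run:
```python
import pickle
from h import *
s,c,S=pickle.load(open("w14.pkl","rb"))
crop(c["frame"],260,120,360,270,5,"pics/w14a.png")
C=R.from_quat(s["tcp_rot"])
# predicted case bottom corners & pocket
P=[s["eef_pos"]+C.apply([x,y,.0953]) for x,y in((.04,-.011),(.04,.011))]
print("case bottom far corners px",proj(c,P,s))
```

```text
case bottom far corners px [[295.36419743 166.59702983]
 [334.54246704 166.58930762]]
```

View pics/w14a.png

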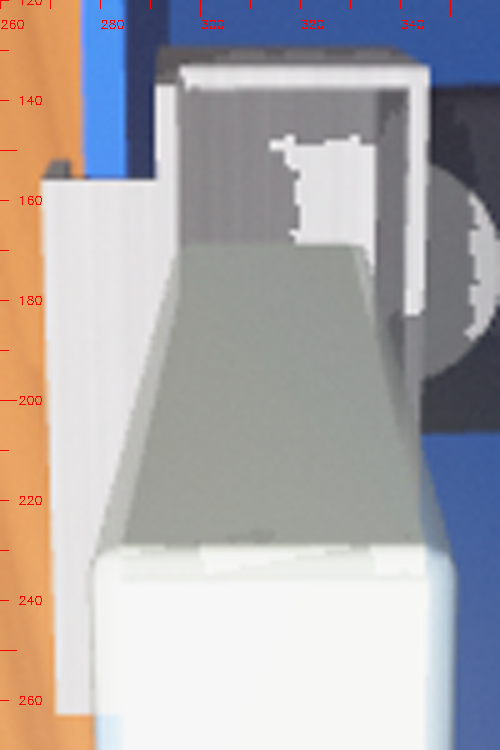

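Run:
```python
import pickle
from h import *
s,c,S=pickle.load(open("w14.pkl","rb"))
C=R.from_quat(s["tcp_rot"])
for n,uv,z in (("plate inner top",(295.4,145),.133),("front inner",(341.5,150),.0975),("front outer cnr",(346,133.4),.0975),("lip out",(269.5,158),.133),("lip out end",(268.5,156),.133),("side y outer @plate",(291.3,136.8),.133)):
    print(n,C.inv().apply(onz(c,uv,z,s)-s["eef_pos"]).round(4))
```

```text
plate inner top [ 0.046  -0.0135  0.1559]
front inner [0.0387 0.0209 0.1913]
front outer cnr [0.0515 0.0241 0.1913]
lip out [ 0.0371 -0.0318  0.1559]
lip out end [ 0.0385 -0.0325  0.1559]
side y outer @plate [ 0.0517 -0.0163  0.1559]
```

Request:
arm_command:
  steps:
    - [[-0.0025, 0, 0.001], [-0.0013, 0.002, 0.03], -1]
    - [[-0.0025, 0, 0.001], [-0.0013, 0.002, 0.06], -1]
    - [[-0.0025, 0, 0.001], [-0.0013, 0.002, 0.08], -1]
    - [[-0.0025, 0, 0.001], [-0.0013, 0.002, 0.09], -1]
    - [[-0.0025, 0, 0.001], [-0.0013, 0.002, 0.1], -1]
    - [[-0.0025, 0, 0.001], [-0.0013, 0.002, 0.11], -1]
    - [[-0.0025, 0, 0.001], [-0.0013, 0.002, 0.12], -1]
    - [[-0.0025, 0, 0.001], [-0.0013, 0.002, 0.12], -1]

```text
time: 17.15
eef_pos: [0.5914, 0.0859, 0.1684]
tcp_rot: [0.77, 0.638, -0.0, -0.0]
contact_force: [-0.6, -0.3, -3.0]
opening: 0.247
```

Run:
```python
from plant import *
from mv import *
import pickle
s=get_state();c=read_camera("wrist");S=read_camera("scene")
cv2.imwrite("pics/w15.png",c["frame"][:,:,::-1])
crop(S["frame"],260,130,410,310,4,"pics/s15.png")
print(s["eef_pos"],yaw(s),s["opening"],s["contact_force"],s["wrist_torque"])
```

```text
[0.59143826 0.08587053 0.16839121] -0.1872497145839709 0.24734176455854978 [-0.56236832 -0.33248424 -2.95809017] [ 0.04226276  0.01662619 -0.02173006]
```

View pics/s15.png

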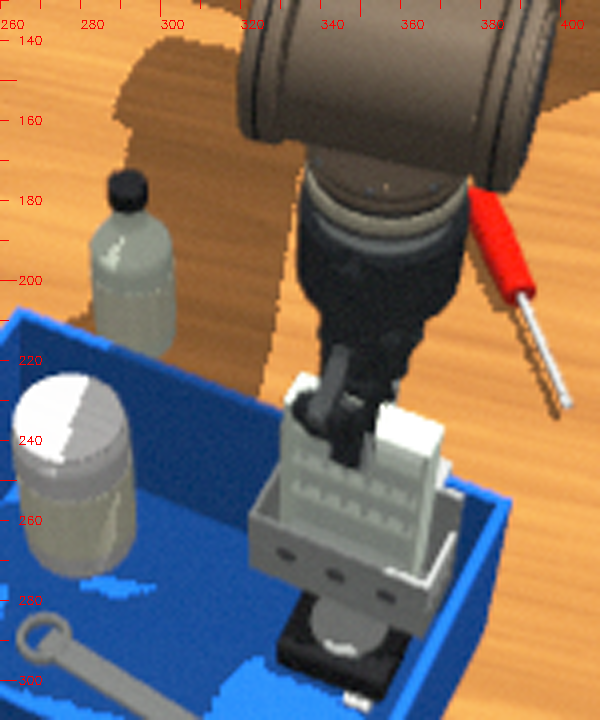

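Inside the pocket, no contact. About 26 mm remain; slowly.

Request:
arm_command:
  steps:
    - [[0, 0, 0], [0, 0, 0.008], -1]
    - [[0, 0, 0], [0, 0, 0.015], -1]
    - [[0, 0, 0], [0, 0, 0.019], -1]
    - [[0, 0, 0], [0, 0, 0.022], -1]
    - [[0, 0, 0], [0, 0, 0.022], -1]

```text
time: 17.88
eef_pos: [0.5921, 0.0859, 0.1473]
tcp_rot: [0.77, 0.638, 0.0, 0.0]
contact_force: [1.1, 0.2, -1.2]
opening: 0.246
```

Request:
arm_command:
  steps:
    - [[0, 0, 0], [0, 0, 0.001], -1]
    - [[0, 0, 0], [0, 0, 0.002], -1]
    - [[0, 0, 0], [0, 0, 0.003], -1]
    - [[0, 0, 0], [0, 0, 0.003], -1]

```text
time: 18.38
eef_pos: [0.592, 0.0859, 0.1442]
tcp_rot: [0.77, 0.638, 0.0, 0.0]
contact_force: [0.1, 0.4, -1.9]
opening: 0.245
```

Request:
arm_command:
  steps:
    - [[0, 0, 0], [0, 0, 0.001], -1]
    - [[0, 0, 0], [0, 0, 0.002], -1]
    - [[0, 0, 0], [0, 0, 0.003], -1]
    - [[0, 0, 0], [0, 0, 0.003], -1]

```text
time: 18.88
eef_pos: [0.5925, 0.0858, 0.1425]
tcp_rot: [0.77, 0.638, 0.001, 0.001]
contact_force: [-2.1, -0.3, 4.9]
opening: 0.245
```

Request:
arm_command:
  steps:
    - [[0, 0, 0], [0, 0, 0], -0.4]
    - [[0, 0, 0], [0, 0, 0], -0.3]
    - [[0, 0, 0], [0, 0, 0], -0.2]
    - [[0, 0, 0], [0, 0, 0], -0.1]
    - [[0, 0, 0], [0, 0, 0], -0.1]

```text
time: 19.5
eef_pos: [0.5925, 0.0858, 0.1423]
tcp_rot: [0.77, 0.638, 0.001, 0.001]
contact_force: [-0.4, -0.7, -0.5]
opening: 0.453
```

Run:
```python
from plant import *
from mv import *
s=get_state();c=read_camera("wrist");S=read_camera("scene")
cv2.imwrite("pics/w16.png",c["frame"][:,:,::-1])
crop(S["frame"],260,180,410,310,4,"pics/s16.png")
print(s["eef_pos"],yaw(s),s["opening"],s["contact_force"],s["wrist_torque"])
```

```text
[0.59247199 0.08582571 0.14233476] -0.18717698233712476 0.45258253173074453 [-0.44111025 -0.69254839 -0.53347924] [-0.02583983  0.0462753  -0.018739  ]
```

View pics/w16.png

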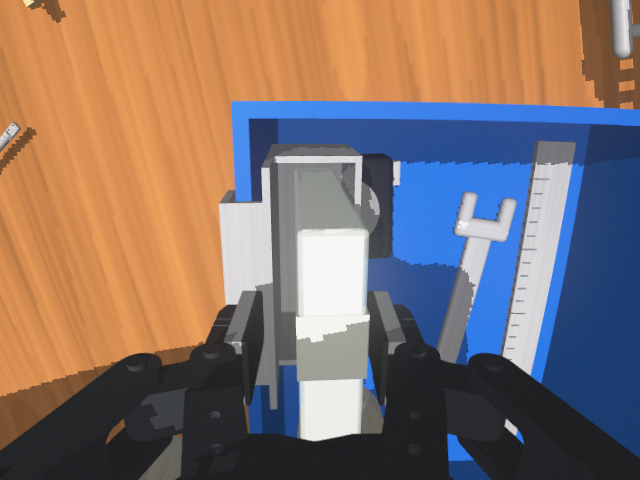

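View pics/s16.png

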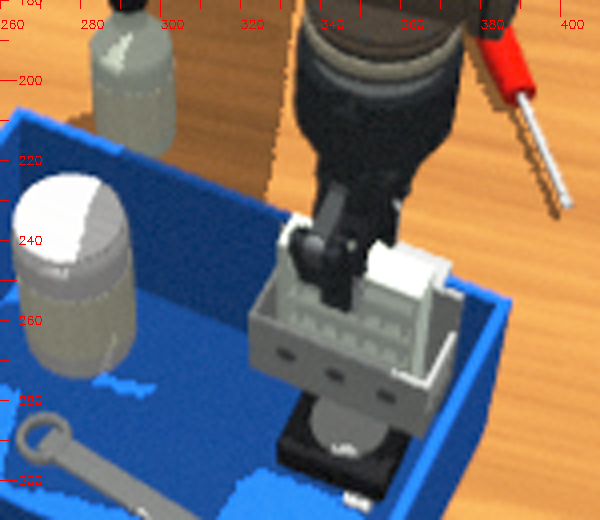

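Request:
arm_command:
  steps:
    - [[0, 0, 0], [0, 0.004, 0], 0.1]
    - [[0, 0, 0], [0, 0.004, 0], 0.1]
    - [[0, 0, 0], [0, 0.004, -0.02], 0.1]
    - [[0, 0, 0], [0, 0.004, -0.05], 0.1]
    - [[0, 0, 0], [0, 0.004, -0.1], 0.1]
    - [[0, 0, 0], [0, 0.004, -0.16], 0.1]
    - [[0, 0, 0], [0, 0.004, -0.16], 0.1]
    - [[0, 0, 0], [0, 0.004, -0.16], 0.1]

```text
time: 20.6
eef_pos: [0.5961, 0.0852, 0.3035]
tcp_rot: [0.77, 0.638, 0.001, 0.001]
contact_force: [0.3, 0.7, -1.1]
opening: 0.549
```

Run:
```python
from plant import *
from mv import *
s=get_state();c=read_camera("wrist");S=read_camera("scene")
cv2.imwrite("pics/w17.png",c["frame"][:,:,::-1])
cv2.imwrite("pics/s17f.png",S["frame"][:,:,::-1])
crop(S["frame"],290,200,400,310,5,"pics/s17.png")
print(s["eef_pos"],yaw(s),s["opening"],s["contact_force"],s["time"])
```

```text
[0.5960574  0.0851506  0.30352321] -0.18708912815081763 0.5486758082465721 [ 0.30597699  0.68201115 -1.12828829] 20.6
```

View pics/w17.png

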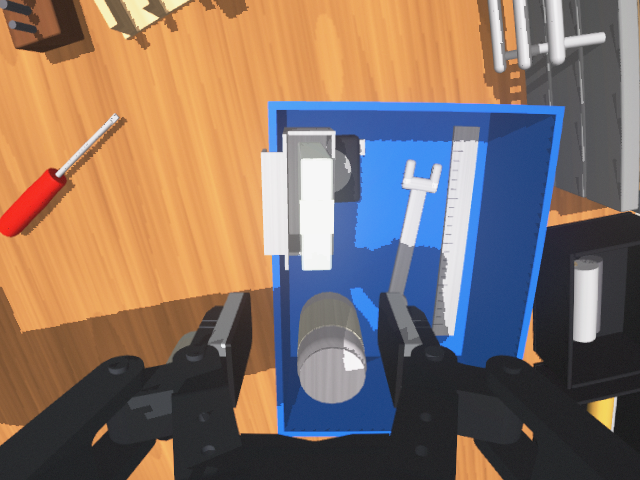

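View pics/s17.png

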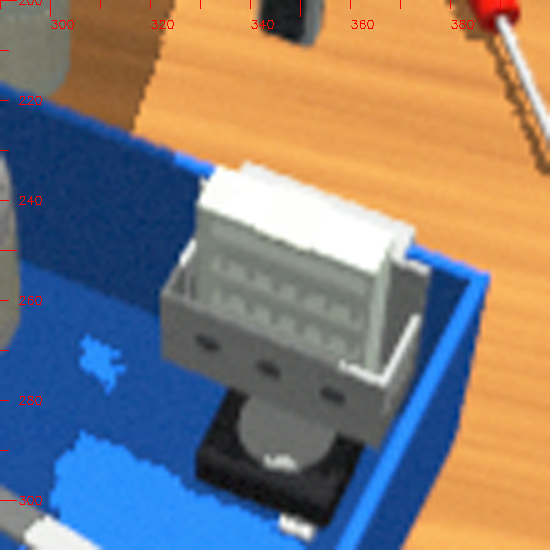

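View pics/s17f.png

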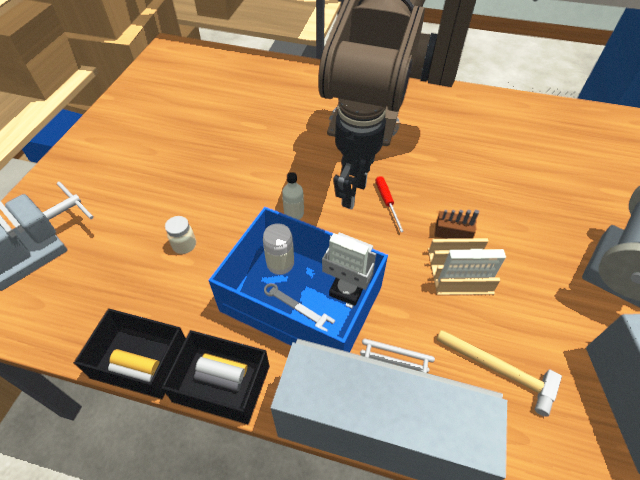

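Run:
```python
from plant import *
from mv import *
from scipy.optimize import brentq
s=get_state();c=read_camera("wrist");T=read_camera("top")
crop(c["frame"],255,95,365,275,4,"pics/w18.png")
cv2.imwrite("pics/t18.png",T["frame"][:,:,::-1])
```

```text
(no output)
```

View pics/w18.png

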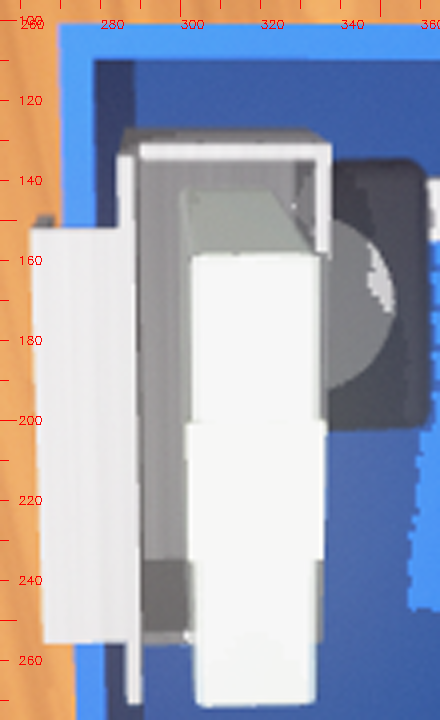

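View pics/t18.png

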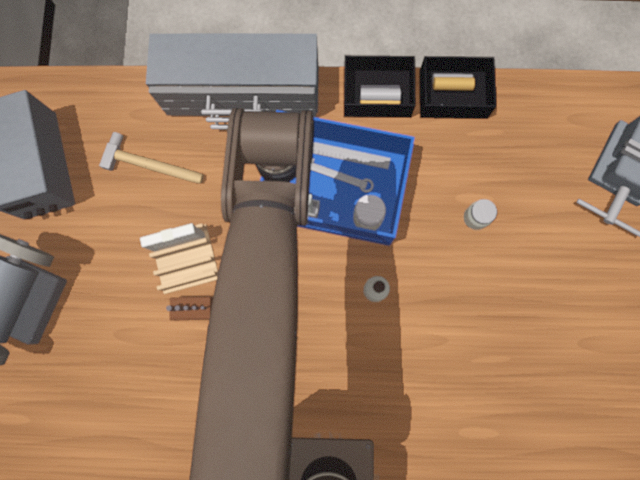

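Run:
```python
from plant import *
from mv import *
from scipy.optimize import brentq
s=get_state();c=read_camera("wrist")
C=R.from_quat(s["tcp_rot"])
L=lambda a,b,z:np.linalg.norm(onz(c,a,z,s)-onz(c,b,z,s))
a,b=(318.5,158.3),(318.5,271.5)
print("case top z",brentq(lambda z:L(a,b,z)-.08,.05,.25))
l1,l2=(262.5,152),(265.8,255.7);print("lip top z",brentq(lambda z:L(l1,l2,z)-.08,.05,.25))
l1,l2=(284.5,133.5),(288,271);print("plate top z (106)",brentq(lambda z:L(l1,l2,z)-.106,.05,.25))
for n,uv,z in (("case -x",(303,180),.167),("case +x",(334.5,180),.167),("lip out",(263.5,180),.133),("plate in",(290,180),.133),("front out",(337.7,135),.0975),("rim in",(278.5,112),.13),("rim out",(270,105),.13)):
    print(n,C.inv().apply(onz(c,uv,z,s)-s["eef_pos"]).round(4))
```

```text
case top z 0.1637026761615336
lip top z 0.13372320447816605
plate top z (106) 0.13359280958686703
case -x [ 0.0255 -0.0078  0.1334]
case +x [0.0255 0.0129 0.1334]
lip out [ 0.0194 -0.0379  0.1674]
plate in [ 0.0193 -0.0183  0.1674]
front out [0.0494 0.0184 0.2028]
rim in [ 0.0681 -0.026   0.1704]
rim out [ 0.073  -0.0319  0.1704]
```

```bash
python3 -c "
from plant import *
print(sign_off(), get_state()['time'])"
```

```text
the job is handed in; nothing more can be done
the job is handed in; nothing more can be done
```

The job is done and handed in after about 21 s on the robot's clock. The holder hangs by its lip inside the tote on the robot's-side wall, in the half without the tin. The narrower case stands in its pocket and has been let go.

**Holder:** the last wrist picture puts the top of the lip at about 134 mm, where 133 mm means fully down on the rim. A reading from the longer edge of the back plate agreed. It leans by about 0.04 rad.

**Case:** it touched the pocket floor at the height I had worked out. The camera put its top at about 164 mm where I expected about 167 mm; a one-pixel error in that reading is 2–3 mm. It leans roughly 0.06 rad towards the pocket's front, because the pocket is wider than the case.

**Everything else:** the pictures show the wider case, bottle, jar, drill block, tin, tape and wrench upright and where they were. I checked the rule only by eye, as the arm hid part of the tote from above. Wrist forces in the readings never passed about 6 N, and the gripper was clear of everything at hand-in.

**Disagreements:** the fixed cameras differed by up to 5 mm in y, so I relied on wrist-camera measurements for the grasps and placing. A fit of the hung holder from the scene camera alone was about 10 mm off, and I did not use it.

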